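Sort stoppers and a culture dish on the clean bench

ROBOT

A 6-joint arm with a two-finger parallel gripper is mounted at the origin on the work surface. World frame = base frame: x ahead of the robot, y to its left, z up, the work surface at z = 0. Lengths are in m, angles in rad, forces in N, time in s.
With the tool pointing down it reaches from about 0.275 to 0.725 m from the base axis. Payload 15.9 kg.
Tool frame: the origin (TCP) lies between the finger pads; the fingertips stand 17 mm ahead of it and the grasp point (between the pads) lies 2 mm behind it; z points along the fingers, y is the direction in which the jaws open and shut (so a half turn about z gives the same grasp; the last joint's range is limited). The gripper opens to 85 mm and grips with 20 to 120 N. Pads are 22 mm wide; open, the fingers measure 114 mm over their backs; the gripper's body (76 mm by 85 mm) begins 54 mm behind the grasp point. The pads swing forward as they close: fully open they stand 13 mm farther back than shut.
Start: joints at [1.263, 0.213, -0.034, 1.323, 0, 1.571], TCP at [0.151, 0.476, 0.225] pointing down, gripper open.
Joint ranges: [-2.98, 2.98], [-0.74, 1.72], [-1.14, 1.35], [-2.1, 2.04], [-1.57, 1.44], [-3.14, 3.14]. Speed limits (rad/s): [1.89, 1.89, 2.39, 2.57, 3.14, 3.14].

INTERFACE

Orientations are given as [roll, pitch, yaw] about the fixed x, y, z axes, in that order (R = Rz(yaw) Ry(pitch) Rx(roll)).
In Python, from workcell import sensors, get_image, workorder, spotter gives the robot as it stands. The module is installed in compiled form; this text tells all that it offers.
- The arm moves only by the tool apply_moves, never from a script. Its argument "moves" is a list of rows, each a list of 7 numbers: the shift along the tool's x, y, z in mm, then the turn, a rotation vector about the tool's x, y, z in degrees, then the opening, from -1 (shut) to 1 (fully open). In form: [[x, y, z, ax, ay, az, grip], ...]. A call has 1 to 5 rows; each row is the pose to reach, as a shift and turn from the pose commanded when the call began, along the tool's axes at that moment; what a row does not reach only later rows make up. A row lasts 1/10 s, in which the tool goes at most 50 mm and 8.59 degrees, less where a joint would pass 70% of its speed; a pose out of reach is approached as far as the arm can. A call with a gripper value outside its range is refused whole. The fingers move at their own pace and stop on an object; the grip force is fixed at half the most. Time passes only in rows, so rows that repeat a pose let the fingers close. It gives the time, the measured TCP pose, the force and the opening at its end, in the units of the state.
- sensors.get_obs(): the state, without advancing time (a new reading comes with each control period).
- get_image(name): name is "scene" or "top" or "wrist"; returns a dict with "image" (400x640x3 uint8, blue, green, red), "z_map" (400x640 float32, m along the optical axis (not along the pixel's ray), 0 where there is no reading), "K" (3x3 intrinsics, pixels), "world_from_camera" (4x4, takes a point from camera to world coordinates). Camera axes: x right, y down, z forward; pixel columns grow to the right and rows downward; lengths in m; the calibration is good to about 2 mm. The wrist camera is an equidistant fisheye: a pixel r from the principal point sees the ray r / f radians off the axis. A picture is of the moment at which its call begins.
- workorder.hand_in(): hands the job in, once; it reports no verdict.
Trained networks look in a picture, given as the dict that the camera call returned (one of the last four; its "shot" number tells which), for a name from the list of things; names that differ only in an ending like _2 or _b are one class to them, and where a whole thing is asked for, a point or a joint stands for the part that bears it (a point fixed in the world has none). Each returns a list of dicts, best first, with "confidence" (0 to 1); they miss things now and then, are a little off and sometimes report something else, mostly with a low value. They report only what shows in the picture. A call takes as long as a camera call.
- spotter.boxes_of(picture, label): "at" ([x, y, z] in m, in world coordinates, good to about 4 mm: the middle of the surface that is visible of it).
The state is a dict: "clock": time; "q": joint angles; "qvel": joint speeds; "joint_efforts": joint torques, N m; "tool_pos": TCP position; "tool_rot": TCP orientation; "force": force on the tool from outside, world axes, zero at the start; "ft_torque": the same for the moment, N m; "width": finger opening in m.
Only numpy, scipy, OpenCV 4.12 (cv2) and the standard library are available. Lean on these libraries where they do the work, as an engineer would, in place of code of your own. Each camera call takes 0.05 s, during which the arm holds its last target.

TASK

Clear the clean bench after a session: put both large flask stoppers in the square tray, both small test-tube stoppers in the long narrow tray, and the culture dish in the round tray. Each must stand upright, flat on the floor of its tray (nothing stacked or leaning), and the spirit burner and the conical flask must stay standing where they are.

Things in the scene. Friction and masses are not known exactly. Their poses are not given: they have to be found in the camera images.
- flask_stopper_a_mid (a point): large flask stopper of red-brown rubber, a truncated cone standing on its wide end, with a dark bore mark on top: 38 mm across below, 33 mm on top, 40 mm tall. The point is its centre, 20 mm above its underside; z is up its axis. Loose, about 50 g. The two flask stoppers are alike.
- flask_stopper_b_mid (a point): large flask stopper of red-brown rubber, a truncated cone standing on its wide end, with a dark bore mark on top: 38 mm across below, 33 mm on top, 40 mm tall. The point is its centre, 20 mm above its underside; z is up its axis. Loose, about 50 g. The two flask stoppers are alike.
- tube_stopper_a_mid (a point): small test-tube stopper of the same red-brown rubber, a truncated cone standing on its wide end, no bore: 22 mm across below, 19 mm on top, 28 mm tall. The point is its centre, 14 mm above its underside; z is up its axis. Loose, about 15 g. The two tube stoppers are alike.
- tube_stopper_b_mid (a point): small test-tube stopper of the same red-brown rubber, a truncated cone standing on its wide end, no bore: 22 mm across below, 19 mm on top, 28 mm tall. The point is its centre, 14 mm above its underside; z is up its axis. Loose, about 15 g. The two tube stoppers are alike.
- dish_mid (a point): closed round culture dish with a clear rim and a pale filling, a flat disc 60 mm across and 16 mm tall (solid to the gripper). The point is its centre, 8 mm above its underside; z is up. Loose, about 40 g.
- square_tray: square white enamel tray, 140 x 140 mm outside, 15 mm tall, walls 4 mm, so 132 x 132 mm inside; its inner floor is about 4 mm above the bench; x and y run along its sides. Fixed to the bench; the origin is the centre of its underside, on the bench top.
- long_tray: long narrow white enamel tray, 84 mm (its x) by 180 mm (its y) outside, 15 mm tall, walls 4 mm, so 76 x 172 mm inside; its inner floor is about 4 mm above the bench. Fixed to the bench; the origin is the centre of its underside, on the bench top.
- round_tray: round white enamel tray, 136 mm across at the rim, 15 mm tall, wall 4 mm, about 124 mm across inside at the floor, which is 4 mm above the bench. Fixed to the bench; the origin is the centre of its underside, on the bench top.
- burner_mid (a point): squat glass spirit burner with a brass collar and pale wick, unlit, standing among the things to be sorted: 64 mm across, 80 mm tall. The point is on its axis, 40 mm up. Loose, to be left alone.
- flask_mid (a point): white conical flask, 76 mm across at the foot, 112 mm tall, standing near the trays. The point is on its axis, 56 mm up. Loose, to be left alone.

How it is judged:
By the outcome, as a careful person would: the job done as asked, in the order asked, and still so for the second after the job is handed in, with the robot touching nothing.
It also fails if it takes over 128 s, if anything falls off the work surface, if the arm or the gripper's body presses on something with over 40 N, if the wrist force passes 120 N, or if a joint passes its speed limit or range.

## Working session

There is one attempt and no reset: what is moved stays moved. The work goes in short steps, Python scripts to look and compute and a tool call to move; the robot and the scene stay as the last step left them, time stands still between calls to the robot, and variables do not carry over. Pictures are saved under pics/ and viewed, and the job is handed in when it is done.

Besides the shell and the picture viewer there is one more tool, called after "Emit:" by a JSON object that holds its "api" and its "payload", one argument or row to a line. apply_moves: Moves the arm, as the interface text tells. Its arguments: {"type":"object","properties":{"moves":{"type":"array"}},"required":["moves"]}

```bash
mkdir -p pics; python3 - <<'E'
from workcell import sensors,get_image,spotter
import cv2,numpy as np
o=sensors.get_obs();print({k:np.round(v,3) for k,v in o.items()})
for n in ["scene","top"]:
    p=get_image(n);cv2.imwrite(f"pics/{n}0.png",p["image"])
    for l in ["flask_stopper_a_mid","tube_stopper_a_mid","dish_mid","square_tray","long_tray","round_tray","burner_mid","flask_mid"]:
        for d in spotter.boxes_of(p,l): print(n,l,np.round(d["at"],3),round(d["confidence"],2),[k for k in d if k not in("at","confidence")])
    print(p["K"],np.round(p["world_from_camera"],3))
E
```

```text
{'clock': np.float64(0.0), 'q': array([ 1.263,  0.213, -0.035,  1.324, -0.   ,  1.571]), 'qvel': array([-0.   , -0.001, -0.   ,  0.002,  0.001,  0.001]), 'joint_efforts': array([-4.0000e-03, -6.8615e+01,  4.8712e+01,  1.8000e-02, -0.0000e+00,
       -0.0000e+00]), 'tool_pos': array([0.151, 0.476, 0.224]), 'tool_rot': array([-3.14 ,  0.   ,  2.834]), 'force': array([-0.234,  0.788, -0.058]), 'ft_torque': array([-0.009, -0.03 , -0.054]), 'width': np.float64(0.085)}
scene flask_stopper_a_mid [0.542 0.139 0.01 ] 0.55 []
scene flask_stopper_a_mid [ 0.438 -0.216  0.029] 0.49 []
scene tube_stopper_a_mid [ 0.438 -0.065  0.021] 0.65 []
scene dish_mid [0.542 0.138 0.01 ] 0.94 []
scene dish_mid [ 0.437 -0.218  0.031] 0.23 []
scene square_tray [ 0.495 -0.376  0.005] 0.76 []
scene square_tray [0.44  0.199 0.026] 0.32 []
scene long_tray [ 0.661  0.009 -0.   ] 0.7 []
scene round_tray [0.493 0.4   0.002] 0.69 []
scene burner_mid [ 0.55  -0.135  0.042] 0.96 []
scene flask_mid [0.684 0.23  0.046] 0.98 []
[[471.18522775   0.         319.08480475]
 [  0.         471.18522775 195.12505605]
 [  0.           0.           1.        ]] [[-0.425  0.713 -0.558  1.164]
 [ 0.905  0.327 -0.272  0.294]
 [-0.011 -0.62  -0.784  0.894]
 [ 0.     0.     0.     1.   ]]
top flask_stopper_a_mid [ 0.428 -0.211  0.038] 0.55 []
top tube_stopper_a_mid [ 0.429 -0.07   0.027] 0.56 []
top dish_mid [0.53  0.134 0.017] 0.65 []
top square_tray [ 0.492 -0.373  0.005] 0.92 []
top square_tray [0.658 0.221 0.053] 0.53 []
top round_tray [0.495 0.4   0.003] 0.96 []
top burner_mid [ 0.536 -0.135  0.042] 0.91 []
top flask_mid [0.66  0.222 0.048] 0.78 []
[[451.38937754   0.         317.31324674]
 [  0.         451.38937754 195.53308825]
 [  0.           0.           1.        ]] [[ 0.01  -0.983  0.183  0.376]
 [-1.    -0.009  0.005  0.007]
 [-0.003 -0.183 -0.983  1.105]
 [ 0.     0.     0.     1.   ]]
```

View pics/scene0.png

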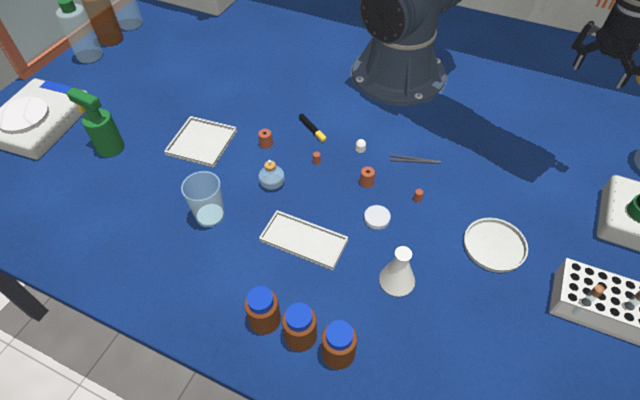

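View pics/top0.png

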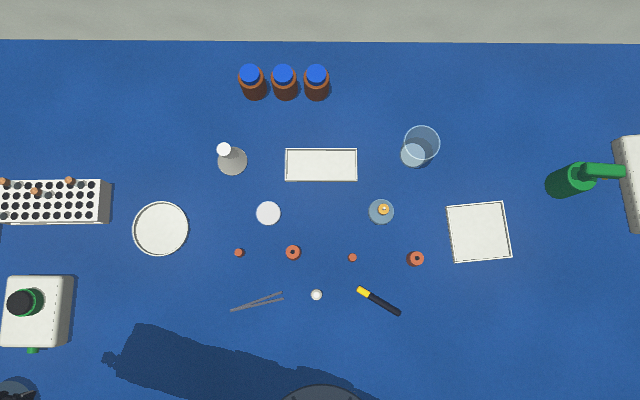

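```bash
cat > h.py <<'E'
import numpy as np,cv2
from workcell import sensors,get_image,spotter
def world(p):
    z=p["z_map"];K=p["K"];v,u=np.mgrid[:z.shape[0],:z.shape[1]]
    P=np.stack([(u-K[0,2])/K[0,0]*z,(v-K[1,2])/K[1,1]*z,z,np.ones_like(z)],-1)@p["world_from_camera"].T
    P=P[...,:3];P[z==0]=np.nan;return P
def ray(p,uv,h):
    K=p["K"];T=p["world_from_camera"];d=T[:3,:3]@np.array([(uv[0]-K[0,2])/K[0,0],(uv[1]-K[1,2])/K[1,1],1])
    o=T[:3,3];return o+d*(h-o[2])/d[2]
E
python3 - <<'E'
from h import *
for n,c in [("top",{"fa":(292,252),"fb":(416,258),"ta":(238,252),"tb":(352,257),"dish":(268,213),"burner":(381,211),"flask":(225,150)}),
            ("scene",{"fa":(367,177),"fb":(265,138),"ta":(418,195),"tb":(316,157),"dish":(377,216),"burner":(271,175),"flask":(402,255)})]:
    p=get_image(n);W=world(p)
    for k,(u,v) in c.items():
        s=W[v-22:v+23,u-18:u+19].reshape(-1,3);s=s[s[:,2]>0.009] if k!="x" else s
        zt=np.nanpercentile(s[:,2],97);t=s[s[:,2]>zt-0.004]
        print(n,k,len(s),"zt",round(zt,4),"topmean",np.round(t.mean(0),4),"mid",np.round((t.min(0)+t.max(0))/2,4),"ext",np.round(s.max(0)-s.min(0),3))
    I=p["image"].astype(int)
    white=((I.min(2)>150)&(I.max(2)-I.min(2)<40)).astype(np.uint8)
    m,l,st,ce=cv2.connectedComponentsWithStats(white)
    for i in range(1,m):
        if st[i,4]>700:
            q=W[l==i];q=q[(abs(q[:,2])<0.03)]
            if len(q)<500: continue
            r=cv2.minAreaRect((q[:,:2]*1000).astype(np.float32));print(n,st[i],np.round(r[0],1),np.round(r[1],1),round(r[2],1),np.round(np.median(q[:,2]),4))
E
```

```text
top fa 182 zt 0.0438 topmean [0.4397 0.0692 0.0415] mid [0.4393 0.0697 0.0426] ext [0.032 0.032 0.033]
top fb 211 zt 0.0434 topmean [ 0.4281 -0.2209  0.0414] mid [ 0.4281 -0.2202  0.0427] ext [0.034 0.033 0.037]
top ta 63 zt 0.0317 topmean [0.4376 0.1997 0.0299] mid [0.4375 0.1993 0.0304] ext [0.019 0.018 0.021]
top tb 60 zt 0.0317 topmean [ 0.4283 -0.0714  0.0291] mid [ 0.4284 -0.0718  0.0298] ext [0.019 0.018 0.019]
top dish 470 zt 0.02 topmean [0.5349 0.1323 0.0178] mid [0.5347 0.1336 0.0196] ext [0.057 0.059 0.014]
top burner 544 zt 0.0702 topmean [ 0.5383 -0.1407  0.0697] mid [ 0.5378 -0.1402  0.0748] ext [0.06 0.06 0.07]
top flask 681 zt 0.1142 topmean [0.6668 0.2278 0.1128] mid [0.667  0.2276 0.1135] ext [0.066 0.065 0.107]
top [ 285  148   73   33 2273] [658.3   5.2] [ 83.9 179.6] 0.4 0.0047
top [ 132  201   56   55 2275] [494.3 395.2] [136.6 133.9] 77.4 0.0045
top [ 447  200   66   63 3188] [ 495.  -378.3] [140.2 141.6] 6.4 0.0047
scene fa 235 zt 0.0412 topmean [0.4422 0.0746 0.0391] mid [0.4418 0.0742 0.04  ] ext [0.037 0.036 0.034]
scene fb 205 zt 0.0412 topmean [ 0.4303 -0.2156  0.0395] mid [ 0.4313 -0.2164  0.0397] ext [0.035 0.034 0.033]
scene ta 83 zt 0.0293 topmean [0.4411 0.2043 0.0271] mid [0.4412 0.2042 0.028 ] ext [0.022 0.019 0.021]
scene tb 110 zt 0.0292 topmean [ 0.4322 -0.067   0.027 ] mid [ 0.4324 -0.0672  0.0286] ext [0.095 0.046 0.023]
scene dish 465 zt 0.0178 topmean [0.538  0.1372 0.0156] mid [0.5374 0.1369 0.0175] ext [0.061 0.059 0.012]
scene burner 551 zt 0.0685 topmean [ 0.5424 -0.136   0.0681] mid [ 0.5418 -0.1362  0.0725] ext [0.06  0.06  0.071]
scene flask 646 zt 0.1132 topmean [0.6693 0.2315 0.1115] mid [0.6689 0.2317 0.1122] ext [0.04  0.064 0.102]
scene [ 164  116   72   48 1945] [ 489.8 -382.6] [159.  155.9] 5.7 0.0032
scene [ 259  210   89   57 2551] [655.4   4.7] [189.3  98.7] 89.9 0.0035
scene [ 464  218   64   53 2474] [489.4 397.3] [150.2 133.1] 7.9 0.0034
```

```bash
cat > go.py <<'E'
import sys,numpy as np
from scipy.spatial.transform import Rotation as R
from workcell import sensors
o=sensors.get_obs();p=o["tool_pos"];r=R.from_euler("xyz",o["tool_rot"])
t=np.array([float(a) for a in sys.argv[1:4]]);yaw=float(sys.argv[4]) if len(sys.argv)>4 else 90
g=R.from_euler("xyz",[180,0,yaw],degrees=True)
print("shift mm",np.round(r.inv().apply(t-p)*1000,1),"turn",np.round((r.inv()*g).as_rotvec(degrees=True),2),"t",round(float(o["clock"]),2),"w",round(float(o["width"]),4),"q",np.round(o["q"],2),"F",np.round(o["force"],1))
E
python3 go.py 0.4405 0.072 0.16
```

```text
shift mm [-398.  -297.9   64.5] turn [ 0.    0.   72.36] t 1.0 w 0.0853 q [ 1.26  0.21 -0.03  1.32 -0.    1.57] F [0.5 0.2 0.3]
```

Emit:
{"api": "apply_moves", "payload": {
  "moves": [
    [-398,-298,64,0,0,72.4,1],
    [-398,-298,64,0,0,72.4,1],
    [-398,-298,64,0,0,72.4,1],
    [-398,-298,64,0,0,72.4,1],
    [-398,-298,64,0,0,72.4,1]
  ]
}}

```text
clock: 1.5
tool_pos: [0.2963, 0.2731, 0.1925]
tool_rot: [3.141, -0.0, 2.078]
force: [1.2, 1.9, -0.6]
width: 0.0855
```

```bash
python3 go.py 0.4405 0.072 0.16
```

```text
shift mm [-245.8   28.3   32.5] turn [ 4.000e-02 -2.000e-02  2.907e+01] t 1.5 w 0.0855 q [ 0.74  0.02 -0.33  1.21 -0.    1.81] F [ 1.2  1.9 -0.6]
```

Emit:
{"api": "apply_moves", "payload": {
  "moves": [
    [-245,28,32,0,0,29,1],
    [-245,28,32,0,0,29,1],
    [-245,28,32,0,0,29,1],
    [-245,28,32,0,0,29,1],
    [-245,28,32,0,0,29,1]
  ]
}}

```text
clock: 2.0
tool_pos: [0.4412, 0.0729, 0.1605]
tool_rot: [3.141, -0.0, 1.575]
force: [0.9, 1.8, -0.4]
width: 0.0852
```

```bash
python3 go.py 0.4405 0.072 0.16; python3 - <<'E'
from h import *
p=get_image("wrist");cv2.imwrite("pics/w1.png",p["image"])
print(p["K"],np.round(p["world_from_camera"],3))
for l in ["flask_stopper_a_mid","tube_stopper_a_mid"]:
    for d in spotter.boxes_of(p,l): print(l,np.round(d["at"],4),round(d["confidence"],2))
E
```

```text
shift mm [-0.9 -0.7  0.5] turn [ 0.04 -0.01  0.24] t 2.0 w 0.0852 q [ 0.16  0.13 -0.3   1.14  0.    1.73] F [ 0.9  1.8 -0.4]
[[309.70691629   0.         317.48170903]
 [  0.         309.70691629 202.78011702]
 [  0.           0.           1.        ]] [[ 1.     0.005  0.003  0.441]
 [ 0.005 -0.963 -0.269  0.14 ]
 [ 0.002  0.269 -0.963  0.31 ]
 [ 0.     0.     0.     1.   ]]
flask_stopper_a_mid [0.5306 0.1371 0.0173] 0.52
tube_stopper_a_mid [ 0.4302 -0.0617  0.0226] 0.66
```

View pics/w1.png

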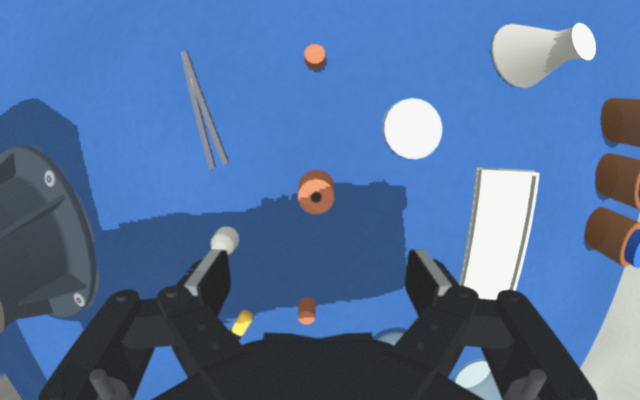

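The wrist view shows the flask stopper at (316,193), its bore at (316,196), midway between the jaws. One tube stopper is at (315,55), the dish at (412,128) and the other tube stopper at (307,310).

```bash
cat >> h.py <<'E'
def wray(p,uv,h):
    K=p["K"];T=p["world_from_camera"];a=(np.array(uv,float)-[K[0,2],K[1,2]])/K[0,0];r=np.hypot(*a)
    d=np.array([np.sin(r)*a[0]/r,np.sin(r)*a[1]/r,np.cos(r)]);d=T[:3,:3]@d;o=T[:3,3]
    return o+d*(h-o[2])/d[2]
E
python3 - <<'E'
from h import *
p=get_image("wrist")
for k,uv,h in [("fa",(316,196),.04),("ta",(315,53),.028),("dish",(412,126),.016),("tb",(307,303),.028)]: print(k,np.round(wray(p,uv,h),4))
E
python3 go.py 0.4405 0.072 0.025
```

```text
fa [0.4396 0.0711 0.04  ]
ta [0.4383 0.2004 0.028 ]
dish [0.5321 0.1355 0.016 ]
tb [ 0.4301 -0.0509  0.028 ]
shift mm [ -2.2   0.2 135.3] turn [-0.04 -0.    0.25] t 2.2 w 0.0855 q [ 0.17  0.13 -0.3   1.14  0.    1.73] F [-0.4  0.1  0.3]
```

Emit:
{"api": "apply_moves", "payload": {
  "moves": [
    [-1.5,0,70,0,0,0,1],
    [-1.5,0,110,0,0,0,1],
    [-1.5,0,136,0,0,0,1],
    [-1.5,0,136,0,0,0,-1],
    [-1.5,0,136,0,0,0,-1]
  ]
}}

```text
clock: 2.7
tool_pos: [0.44, 0.0744, 0.0256]
tool_rot: [-3.141, -0.0, 1.579]
force: [1.3, 0.4, 0.2]
width: 0.059
```

Emit:
{"api": "apply_moves", "payload": {
  "moves": [
    [0,0,0,0,0,0,-1],
    [0,0,0,0,0,0,-1],
    [0,0,0,0,0,0,-1],
    [0,0,0,0,0,0,-1]
  ]
}}

```text
clock: 3.1
tool_pos: [0.4419, 0.0741, 0.0269]
tool_rot: [3.138, -0.001, 1.578]
force: [-5.1, 1.3, 19.9]
width: 0.03
```

```bash
python3 go.py 0.4405 0.072 0.16;python3 go.py 0.492 -0.347 0.16
```

```text
shift mm [  -1.9   -0.9 -133.1] turn [ 0.21 -0.06  0.41] t 3.1 w 0.03 q [ 0.17  0.24 -0.52  0.8   0.    1.73] F [-5.1  1.3 19.9]
shift mm [-421.3   47.7 -133.3] turn [ 0.21 -0.06  0.41] t 3.1 w 0.03 q [ 0.17  0.24 -0.52  0.8   0.    1.73] F [-5.1  1.3 19.9]
```

Emit:
{"api": "apply_moves", "payload": {
  "moves": [
    [0,0,0,0,0,0,-1]
  ]
}}

```text
clock: 3.2
tool_pos: [0.4419, 0.0741, 0.0269]
tool_rot: [3.138, -0.001, 1.578]
force: [-4.9, 2.2, 20.0]
width: 0.0296
```

```bash
python3 - <<'E'
from h import *
p=get_image("wrist");cv2.imwrite("pics/w2.png",p["image"])
o=sensors.get_obs();print(o["width"],o["force"],o["ft_torque"],o["tool_pos"])
E
```

```text
0.029481182493017885 [-4.47207753  1.32451193 19.72291652] [0.2405956  1.06480928 0.02351164] [0.44184093 0.0740666  0.02693157]
```

View pics/w2.png

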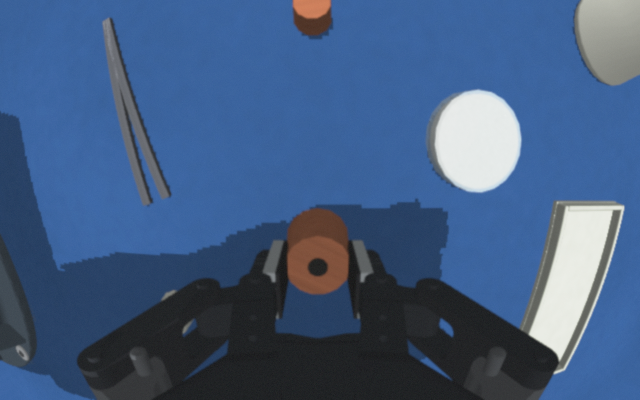

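Emit:
{"api": "apply_moves", "payload": {
  "moves": [
    [0,0,-10,0,0,0,-1],
    [0,0,-40,0,0,0,-1],
    [0,0,-85,0,0,0,-1],
    [0,0,-134,0,0,0,-1],
    [0,0,-134,0,0,0,-1]
  ]
}}

```text
clock: 3.75
tool_pos: [0.4434, 0.0741, 0.1657]
tool_rot: [3.132, -0.002, 1.578]
force: [0.6, -0.5, -1.5]
width: 0.0295
```

```bash
python3 - <<'E'
from h import *
p=get_image("wrist");cv2.imwrite("pics/w3.png",p["image"])
o=sensors.get_obs();print(o["width"],o["force"],o["ft_torque"],o["tool_pos"])
for n,c in [("scene",(0.4405,0.072,0.16))]:
    p=get_image(n);T=np.linalg.inv(p["world_from_camera"]);q=T@np.array([*c,1]);u,v=(p["K"]@q[:3])[:2]/q[2];u,v=int(u),int(v);print(u,v)
    cv2.imwrite("pics/s3.png",cv2.resize(p["image"][max(0,v-60):v+60,u-80:u+80],None,fx=4,fy=4,interpolation=cv2.INTER_CUBIC))
E
python3 go.py 0.492 -0.347 0.16
```

```text
0.029400674092635137 [-0.11473904  0.26789856 -2.00745761] [ 0.01243632  0.00628025 -0.04138404] [0.44245197 0.07388873 0.16275159]
370 134
shift mm [-421.    47.8    0.6] turn [ 0.22 -0.03  0.39] t 3.85 w 0.0293 q [ 0.17  0.12 -0.3   1.14 -0.    1.73] F [-0.3  0.1 -2.2]
```

View pics/w3.png

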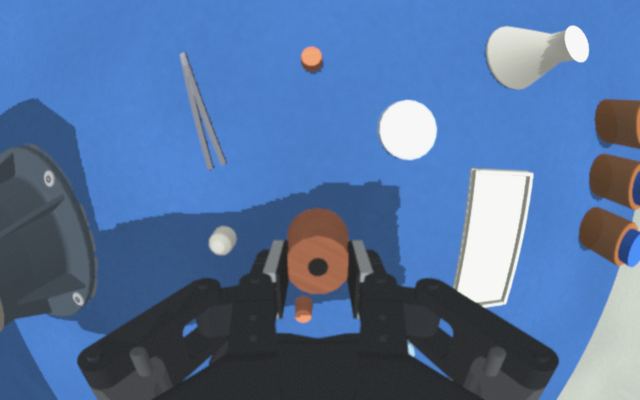

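View pics/s3.png

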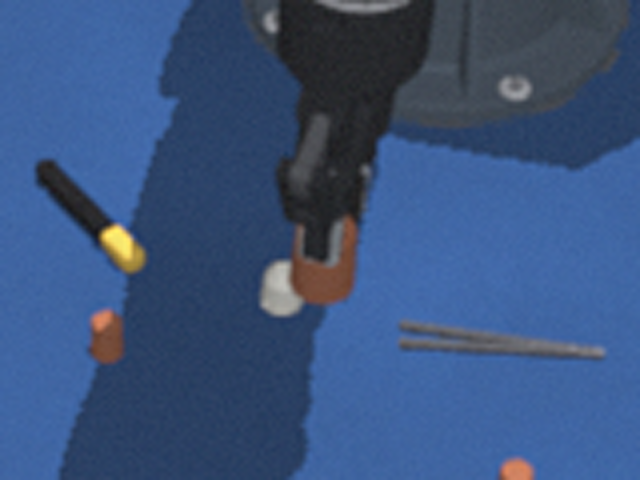

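Emit:
{"api": "apply_moves", "payload": {
  "moves": [
    [-45,5,0,0,0,0,-1],
    [-90,10,0,0,0,0,-1],
    [-135,16,0,0,0,0,-1],
    [-180,21,0,0,0,0,-1],
    [-225,26,0,0,0,0,-1]
  ]
}}

```text
clock: 4.35
tool_pos: [0.4671, -0.153, 0.158]
tool_rot: [-3.141, -0.0, 1.578]
force: [1.7, 0.8, -1.0]
width: 0.0298
```

Emit:
{"api": "apply_moves", "payload": {
  "moves": [
    [-45,5,0,0,0,0,-1],
    [-90,10,0,0,0,0,-1],
    [-135,16,0,0,0,0,-1],
    [-170,20,0,0,0,0,-1],
    [-196,22,0,0,0,0,-1]
  ]
}}

```text
clock: 4.85
tool_pos: [0.4905, -0.3491, 0.1574]
tool_rot: [-3.14, -0.001, 1.576]
force: [0.2, 0.7, -1.0]
width: 0.0298
```

```bash
python3 go.py 0.492 -0.347 0.032; python3 - <<'E'
from h import *
p=get_image("wrist");cv2.imwrite("pics/w4.png",p["image"])
E
```

```text
shift mm [  2.    1.7 125.4] turn [-0.08 -0.05  0.32] t 4.85 w 0.0298 q [-0.62  0.44  0.12  1.25 -0.    0.95] F [ 0.2  0.7 -1. ]
```

View pics/w4.png

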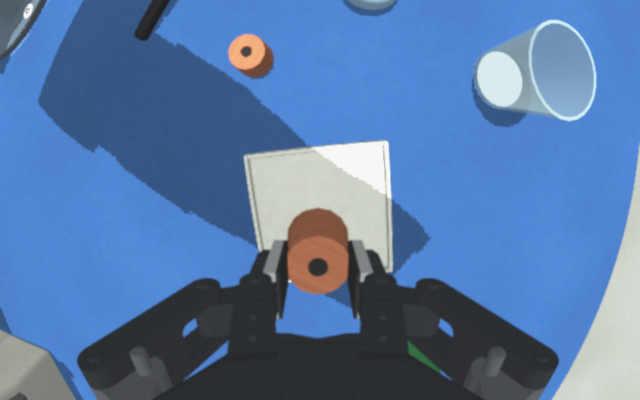

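The stopper is held upright above the upper half of the tray (tray top edge at row 145–155). I'm lowering it now.

Emit:
{"api": "apply_moves", "payload": {
  "moves": [
    [1,1,50,0,0,0,-1],
    [1,1,95,0,0,0,-1],
    [1,1,115,0,0,0,-1],
    [1,1,122,0,0,0,-1],
    [1,1,124,0,0,0,-1]
  ]
}}

```text
clock: 5.4
tool_pos: [0.4917, -0.3458, 0.034]
tool_rot: [-3.14, -0.001, 1.578]
force: [-0.8, -0.4, -1.0]
width: 0.0296
```

Emit:
{"api": "apply_moves", "payload": {
  "moves": [
    [0,0,0,0,0,0,-1]
  ]
}}

```text
clock: 5.5
tool_pos: [0.4926, -0.3464, 0.0355]
tool_rot: [3.141, 0.001, 1.578]
force: [0.2, -0.2, -0.1]
width: 0.0296
```

Emit:
{"api": "apply_moves", "payload": {
  "moves": [
    [0,0,1,0,0,0,-1],
    [0,0,2,0,0,0,-1]
  ]
}}

```text
clock: 5.7
tool_pos: [0.4928, -0.3466, 0.0337]
tool_rot: [3.14, 0.001, 1.578]
force: [-0.2, -1.0, -1.0]
width: 0.0296
```

Emit:
{"api": "apply_moves", "payload": {
  "moves": [
    [0,0,1,0,0,0,-1],
    [0,0,1,0,0,0,-1]
  ]
}}

```text
clock: 5.9
tool_pos: [0.4922, -0.3462, 0.0318]
tool_rot: [3.141, 0.0, 1.578]
force: [-0.5, 0.3, 0.0]
width: 0.0295
```

Emit:
{"api": "apply_moves", "payload": {
  "moves": [
    [0,0,1,0,0,0,-1],
    [0,0,1,0,0,0,-1]
  ]
}}

```text
clock: 6.1
tool_pos: [0.4923, -0.3463, 0.0311]
tool_rot: [3.141, 0.0, 1.578]
force: [-2.2, 1.1, 7.1]
width: 0.0297
```

Emit:
{"api": "apply_moves", "payload": {
  "moves": [
    [0,0,1,0,0,0,-1],
    [0,0,1,0,0,0,-1]
  ]
}}

```text
clock: 6.3
tool_pos: [0.4924, -0.3464, 0.031]
tool_rot: [3.141, 0.001, 1.578]
force: [-6.4, 4.8, 20.8]
width: 0.0296
```

Emit:
{"api": "apply_moves", "payload": {
  "moves": [
    [0,0,-1,0,0,0,0.3],
    [0,0,-1,0,0,0,0.3],
    [0,0,-1,0,0,0,0.3],
    [0,0,-1,0,0,0,0.3]
  ]
}}

```text
clock: 6.7
tool_pos: [0.4921, -0.3461, 0.0304]
tool_rot: [-3.141, -0.0, 1.578]
force: [-0.6, 0.5, -0.8]
width: 0.0555
```

Emit:
{"api": "apply_moves", "payload": {
  "moves": [
    [0,0,-30,0,0,0,0.3],
    [0,0,-75,0,0,0,0.3],
    [0,0,-120,0,0,0,1],
    [0,0,-130,0,0,0,1],
    [0,0,-130,0,0,0,1]
  ]
}}

```text
clock: 7.2
tool_pos: [0.493, -0.3468, 0.1622]
tool_rot: [3.139, 0.002, 1.578]
force: [1.2, 0.5, -0.2]
width: 0.0853
```

```bash
python3 - <<'E'
from h import *
p=get_image("wrist");cv2.imwrite("pics/w5.png",p["image"])
for k,uv,h in [("fb",(246,52),.04)]: print(k,np.round(wray(p,uv,h),4))
E
python3 go.py 0.4295 -0.2185 0.16
```

```text
fb [ 0.4297 -0.2188  0.04  ]
shift mm [128.2 -61.9   0.3] turn [0.02 0.01 0.39] t 7.25 w 0.0851 q [-0.61  0.44  0.12  1.25  0.    0.95] F [-0.3 -0.1 -1.1]
```

View pics/w5.png

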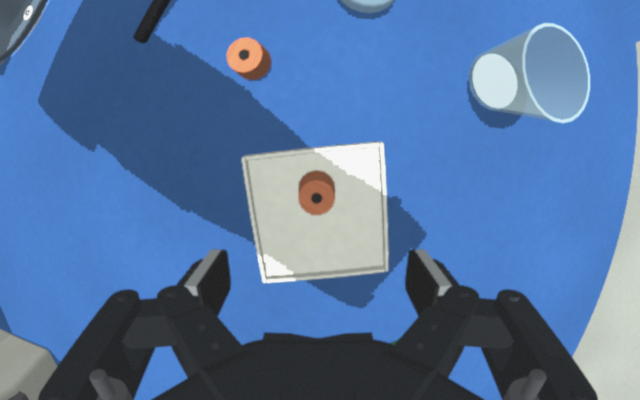

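The first stopper stands upright in the tray, with its bore at (316,198). The second is at (245,55), or (0.4297, -0.2188).

Emit:
{"api": "apply_moves", "payload": {
  "moves": [
    [45,-21,0,0,0,0,1],
    [90,-42,0,0,0,0,1],
    [128,-62,0,0,0,0,1],
    [128,-62,10,0,0,0,1],
    [128,-62,10,0,0,0,1]
  ]
}}

```text
clock: 7.75
tool_pos: [0.4279, -0.2174, 0.1485]
tool_rot: [-3.139, -0.001, 1.579]
force: [-0.5, 0.1, 0.3]
width: 0.0857
```

```bash
python3 go.py 0.4295 -0.2187 0.026
```

```text
shift mm [ -1.4   1.9 122.5] turn [-0.16 -0.08  0.46] t 7.75 w 0.0857 q [-0.47  0.2  -0.24  1.13 -0.    1.09] F [-0.5  0.1  0.3]
```

Emit:
{"api": "apply_moves", "payload": {
  "moves": [
    [-1,1.5,50,0,0,0,1],
    [-1,1.5,95,0,0,0,1],
    [-1,1.5,122,0,0,0,1],
    [-1,1.5,122,0,0,0,1],
    [-1,1.5,122,0,0,0,-1]
  ]
}}

```text
clock: 8.25
tool_pos: [0.4308, -0.22, 0.0286]
tool_rot: [-3.14, -0.001, 1.577]
force: [0.5, -0.5, 0.6]
width: 0.073
```

Emit:
{"api": "apply_moves", "payload": {
  "moves": [
    [0,0,0,0,0,0,-1],
    [0,0,0,0,0,0,-1],
    [0,0,0,0,0,0,-1],
    [0,0,0,0,0,0,-1],
    [0,0,0,0,0,0,-1]
  ]
}}

```text
clock: 8.75
tool_pos: [0.4317, -0.2201, 0.03]
tool_rot: [3.139, 0.001, 1.578]
force: [-1.6, -0.2, 11.7]
width: 0.0287
```

Emit:
{"api": "apply_moves", "payload": {
  "moves": [
    [0,0,-10,0,0,0,-1],
    [0,0,-50,0,0,0,-1],
    [0,0,-95,0,0,0,-1],
    [0,0,-130,0,0,0,-1],
    [0,0,-130,0,0,0,-1]
  ]
}}

```text
clock: 9.25
tool_pos: [0.433, -0.2207, 0.1641]
tool_rot: [3.135, 0.004, 1.578]
force: [0.8, -0.6, -1.6]
width: 0.0283
```

```bash
python3 go.py 0.494 -0.413 0.16; python3 - <<'E'
from h import *
p=get_image("wrist");cv2.imwrite("pics/w6.png",p["image"])
E
```

```text
shift mm [-192.7   59.7    5.2] turn [0.4 0.2 0.4] t 9.25 w 0.0283 q [-0.47  0.2  -0.21  1.16  0.    1.09] F [ 0.8 -0.6 -1.6]
```

View pics/w6.png

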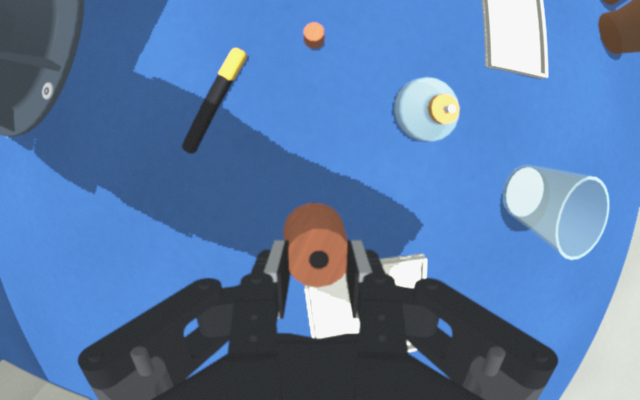

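Emit:
{"api": "apply_moves", "payload": {
  "moves": [
    [-45,14,0,0,0,0,-1],
    [-90,28,0,0,0,0,-1],
    [-135,42,0,0,0,0,-1],
    [-170,53,2,0,0,0,-1],
    [-192,60,5,0,0,0,-1]
  ]
}}

```text
clock: 9.8
tool_pos: [0.4919, -0.4133, 0.1522]
tool_rot: [-3.14, -0.001, 1.576]
force: [0.3, 0.8, 0.6]
width: 0.0288
```

```bash
python3 go.py 0.494 -0.413 0.037
```

```text
shift mm [  0.2   2.3 115.2] turn [-0.07 -0.04  0.32] t 9.8 w 0.0288 q [-0.7   0.53  0.25  1.29 -0.    0.87] F [0.3 0.8 0.6]
```

Emit:
{"api": "apply_moves", "payload": {
  "moves": [
    [0,1,50,0,0,0,-1],
    [0,1,90,0,0,0,-1],
    [0,1,110,0,0,0,-1],
    [0,1,115,0,0,0,-1],
    [0,1,115,0,0,0,-1]
  ]
}}

```text
clock: 10.3
tool_pos: [0.4926, -0.4107, 0.0381]
tool_rot: [-3.14, -0.001, 1.578]
force: [-0.2, -0.6, 0.7]
width: 0.029
```

Emit:
{"api": "apply_moves", "payload": {
  "moves": [
    [0,0,1,0,0,0,-1],
    [0,0,2,0,0,0,-1]
  ]
}}

```text
clock: 10.5
tool_pos: [0.4938, -0.4117, 0.0381]
tool_rot: [3.14, 0.001, 1.578]
force: [-0.6, 0.6, -0.6]
width: 0.029
```

Emit:
{"api": "apply_moves", "payload": {
  "moves": [
    [0,0,1,0,0,0,-1],
    [0,0,1,0,0,0,-1]
  ]
}}

```text
clock: 10.7
tool_pos: [0.4933, -0.4113, 0.0361]
tool_rot: [3.141, 0.0, 1.578]
force: [-0.4, 0.1, -1.1]
width: 0.0288
```

Emit:
{"api": "apply_moves", "payload": {
  "moves": [
    [0,0,1,0,0,0,-1],
    [0,0,1,0,0,0,-1]
  ]
}}

```text
clock: 10.9
tool_pos: [0.493, -0.4111, 0.0346]
tool_rot: [-3.142, -0.0, 1.578]
force: [-0.1, -0.1, -0.9]
width: 0.029
```

Emit:
{"api": "apply_moves", "payload": {
  "moves": [
    [0,0,1,0,0,0,-1],
    [0,0,1,0,0,0,-1]
  ]
}}

```text
clock: 11.1
tool_pos: [0.4931, -0.4115, 0.0342]
tool_rot: [3.141, 0.001, 1.578]
force: [-2.7, -0.1, 7.8]
width: 0.0284
```

Emit:
{"api": "apply_moves", "payload": {
  "moves": [
    [0,0,0.5,0,0,0,-1],
    [0,0,0.5,0,0,0,-1]
  ]
}}

```text
clock: 11.3
tool_pos: [0.4931, -0.4117, 0.0341]
tool_rot: [3.141, 0.001, 1.577]
force: [-4.4, 1.2, 12.4]
width: 0.0285
```

Contact. Next I release, rise and go toward tube stopper b.

Emit:
{"api": "apply_moves", "payload": {
  "moves": [
    [0,0,-0.5,0,0,0,0.3],
    [0,0,-1,0,0,0,0.3],
    [0,0,-1,0,0,0,0.3],
    [0,0,-1,0,0,0,0.3]
  ]
}}

```text
clock: 11.7
tool_pos: [0.4931, -0.4111, 0.034]
tool_rot: [-3.142, -0.0, 1.578]
force: [0.6, -0.6, -0.3]
width: 0.0556
```

Emit:
{"api": "apply_moves", "payload": {
  "moves": [
    [0,0,-30,0,0,0,0.3],
    [0,0,-75,0,0,0,0.3],
    [0,0,-120,0,0,0,0.3],
    [0,0,-130,0,0,0,0.3],
    [0,0,-130,0,0,0,0.3]
  ]
}}

```text
clock: 12.2
tool_pos: [0.4939, -0.4118, 0.1659]
tool_rot: [3.139, 0.002, 1.578]
force: [1.3, -0.6, -0.8]
width: 0.0558
```

```bash
python3 - <<'E'
from h import *
p=get_image("wrist");cv2.imwrite("pics/w7.png",p["image"])
E
python3 go.py 0.430 -0.0695 0.16
```

```text
shift mm [342.2 -60.9   3.7] turn [0.02 0.02 0.4 ] t 12.25 w 0.0556 q [-0.69  0.53  0.27  1.31  0.    0.87] F [-0.5 -0.1 -0.9]
```

View pics/w7.png

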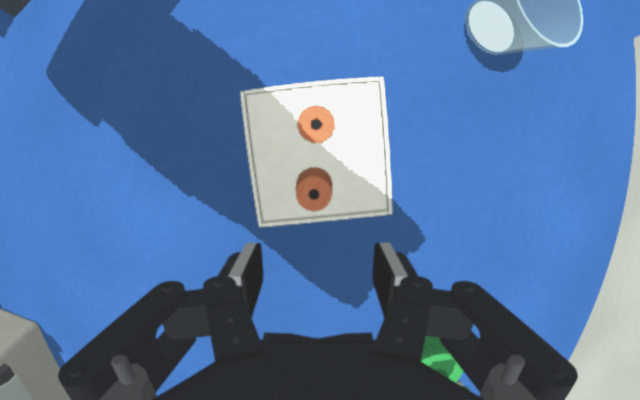

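Both large stoppers stand upright in the square tray, with bores at (316,125) and (314,194). Next is tube stopper b.

Emit:
{"api": "apply_moves", "payload": {
  "moves": [
    [48,-9,0,0,0,0,0.8],
    [96,-17,0,0,0,0,0.8],
    [144,-26,0,0,0,0,0.8],
    [192,-34,0,0,0,0,0.8],
    [240,-42,0,0,0,0,0.8]
  ]
}}

```text
clock: 12.75
tool_pos: [0.4476, -0.1693, 0.162]
tool_rot: [-3.139, -0.001, 1.577]
force: [0.6, 0.6, 1.4]
width: 0.0771
```

Emit:
{"api": "apply_moves", "payload": {
  "moves": [
    [40,-8,0,0,0,0,0.6],
    [70,-14,0,0,0,0,0.6],
    [70,-14,0,0,0,0,0.6]
  ]
}}

```text
clock: 13.05
tool_pos: [0.433, -0.0985, 0.1624]
tool_rot: [-3.139, -0.001, 1.581]
force: [0.4, -0.6, 0.4]
width: 0.0683
```

```bash
python3 - <<'E'
from h import *
p=get_image("wrist");cv2.imwrite("pics/w8.png",p["image"])
I=p["image"].astype(int);m=((I[...,2]>130)&(I[...,0]<110)&(I[...,1]<150)).astype(np.uint8)
n,l,s,c=cv2.connectedComponentsWithStats(m)
for i in range(1,n):
    if s[i,4]>60: print(s[i],np.round(c[i]),np.round(wray(p,c[i],.028),4))
E
python3 go.py 0.430 -0.0695 0.018
```

```text
[306 149  19  10  73] [315. 152.] [ 0.4299 -0.0622  0.028 ]
[419 232  21  20 131] [426. 239.] [ 0.5455 -0.1474  0.028 ]
shift mm [ 30.4  -3.1 144.6] turn [-0.14 -0.03  0.54] t 13.1 w 0.0687 q [-0.23  0.13 -0.3   1.15  0.    1.33] F [ 0.3 -0.2 -0.8]
```

View pics/w8.png

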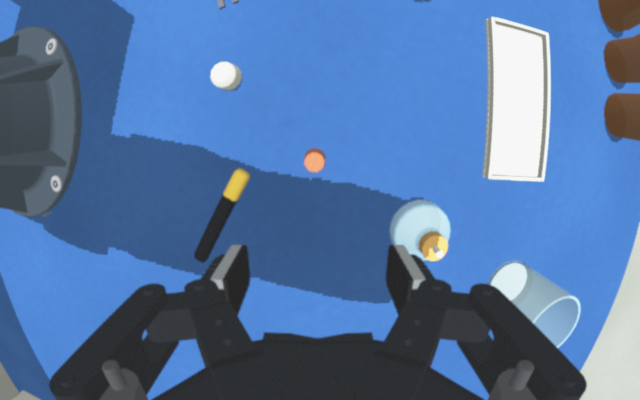

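```bash
python3 - <<'E'
from h import *
p=get_image("wrist");print(wray(p,(315,160.5),.028))
E
```

```text
[ 0.43081969 -0.07144382  0.028     ]
```

Emit:
{"api": "apply_moves", "payload": {
  "moves": [
    [30,-3,40,0,0,0.5,0.3],
    [30,-3,85,0,0,0.5,0.3],
    [30,-3,120,0,0,0.5,0.3],
    [30,-3,120,0,0,0.5,0.3]
  ]
}}

```text
clock: 13.55
tool_pos: [0.4283, -0.0717, 0.0399]
tool_rot: [-3.134, -0.001, 1.568]
force: [-0.6, -0.8, 1.0]
width: 0.0557
```

```bash
python3 go.py 0.430 -0.0705 0.020
```

```text
shift mm [ 1.2  1.9 19.9] turn [-0.45 -0.06 -0.16] t 13.55 w 0.0557 q [-0.17  0.21 -0.53  0.84 -0.    1.41] F [-0.6 -0.8  1. ]
```

Emit:
{"api": "apply_moves", "payload": {
  "moves": [
    [0,2,14,-0.3,0,0,0.3],
    [0,2,20,-0.3,0,0,0.3],
    [0,2,20,-0.3,0,0,-1],
    [0,2,20,-0.3,0,0,-1],
    [0,2,20,-0.3,0,0,-1]
  ]
}}

```text
clock: 14.05
tool_pos: [0.4343, -0.0718, 0.0249]
tool_rot: [3.135, 0.0, 1.569]
force: [0.5, 0.2, 0.1]
width: 0.012
```

Emit:
{"api": "apply_moves", "payload": {
  "moves": [
    [0,0,0,0,0,0,-1],
    [0,0,0,0,0,0,-1],
    [0,0,0,0,0,0,-1]
  ]
}}

```text
clock: 14.35
tool_pos: [0.4338, -0.0716, 0.0243]
tool_rot: [3.136, 0.0, 1.569]
force: [-1.1, 0.0, -0.3]
width: -0.0
```

Emit:
{"api": "apply_moves", "payload": {
  "moves": [
    [0,0,-10,0,0,0,-1],
    [0,0,-50,0,0,0,-1],
    [0,0,-95,0,0,0,-1],
    [0,0,-130,0,0,0,-1],
    [0,0,-130,0,0,0,-1]
  ]
}}

```text
clock: 14.85
tool_pos: [0.4354, -0.0719, 0.1592]
tool_rot: [3.129, 0.001, 1.569]
force: [-0.3, 0.3, -1.4]
width: -0.0003
```

```bash
python3 go.py 0.656 -0.035 0.14; python3 - <<'E'
from h import *
p=get_image("wrist");cv2.imwrite("pics/w9.png",p["image"])
E
```

```text
shift mm [ 37.4 220.3  21.9] turn [ 0.71  0.07 -0.1 ] t 14.85 w -0.0003 q [-0.16  0.11 -0.33  1.12  0.    1.41] F [-0.3  0.3 -1.4]
```

View pics/w9.png

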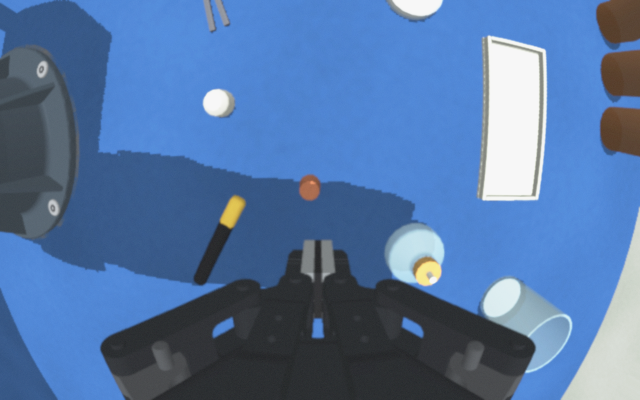

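```bash
python3 - <<'E'
from h import *
p=get_image("wrist");I=p["image"]
a=cv2.resize(I[150:320,240:400],None,fx=4,fy=4,interpolation=cv2.INTER_CUBIC)[:600]
q=get_image("scene");b=cv2.resize(q["image"][125:185,290:350],(480,480),interpolation=cv2.INTER_CUBIC)
t=get_image("top");c=cv2.resize(t["image"][230:290,320:380],(480,480),interpolation=cv2.INTER_CUBIC)
cv2.imwrite("pics/z1.png",a);cv2.imwrite("pics/z2.png",np.hstack([b,c])[:, :]) 
for n,pp in (("scene",q),("top",t)):
    W=world(pp);m=(abs(W[...,0]-.43)<.03)&(abs(W[...,1]+.07)<.03)&(W[...,2]>.008)&(W[...,2]<.035)
    s=W[m];print(n,len(s),s.min(0),s.max(0))
print(wray(p,(310,188),.028))
E
```

```text
scene 74 [ 0.42174425 -0.0766455   0.00821632] [ 0.44338273 -0.05804654  0.03076421]Traceback (most recent call last):
  File "<stdin>", line 9, in <module>
    return umr_minimum(a, axis, None, out, keepdims, initial, where)
ValueError: zero-size array to reduction operation minimum which has no identity
```

View pics/z1.png

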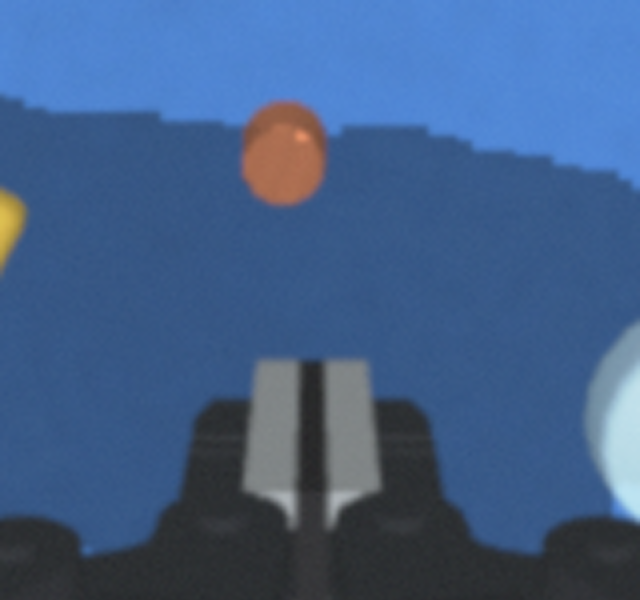

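View pics/z2.png

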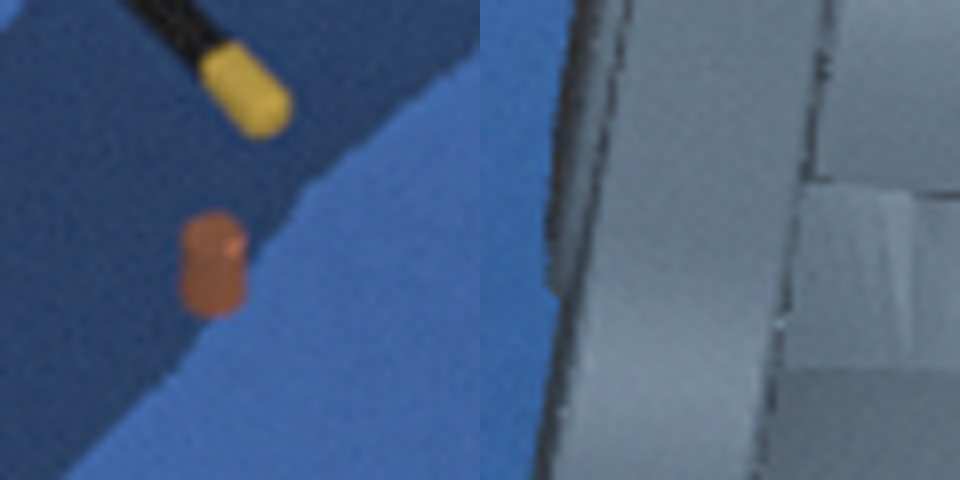

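```bash
cat >> h.py <<'E'
def wproj(p,P):
    q=(np.linalg.inv(p["world_from_camera"])@np.append(P,1))[:3];th=np.arctan2(np.hypot(q[0],q[1]),q[2]);s=th/np.hypot(q[0],q[1])
    return p["K"][0,2]+p["K"][0,0]*q[0]*s,p["K"][1,2]+p["K"][0,0]*q[1]*s
E
python3 - <<'E'
from h import *
from scipy.spatial.transform import Rotation as R
p=get_image("wrist");o=sensors.get_obs();t=o["tool_pos"];r=R.from_euler("xyz",o["tool_rot"])
print(t,o["tool_rot"],p["world_from_camera"])
for d in (-20,-10,0,8,17):
    print(d,[np.round(wproj(p,t+r.apply([x/1000,0,d/1000]))) for x in (-11,0,11)])
print("stopper",wray(p,(311,189),.028))
z=p["z_map"];print(np.round(z[240:275:4,310:328:4],3))
E
```

```text
[ 0.43230294 -0.0714397   0.15321732] [ 3.13815831e+00 -2.46450426e-04  1.56892572e+00] [[ 9.99987647e-01 -2.00520245e-03  4.54803235e-03  4.31684148e-01]
 [-7.09571024e-04 -9.63232398e-01 -2.68668650e-01 -4.22428927e-03]
 [ 4.91954714e-03  2.68662104e-01 -9.63221923e-01  3.02790333e-01]
 [ 0.00000000e+00  0.00000000e+00  0.00000000e+00  1.00000000e+00]]
-20 [array([317., 287.]), array([317., 267.]), array([317., 245.])]
-10 [array([317., 277.]), array([317., 258.]), array([317., 237.])]
0 [array([317., 268.]), array([317., 249.]), array([317., 230.])]
8 [array([317., 261.]), array([317., 243.]), array([317., 225.])]
17 [array([317., 254.]), array([317., 237.]), array([317., 219.])]
stopper [ 0.42708937 -0.06783313  0.028     ]
[[0.148 0.148 0.149 0.148 0.149]
 [0.144 0.144 0.143 0.144 0.144]
 [0.139 0.138 0.139 0.139 0.139]
 [0.135 0.136 0.135 0.135 0.136]
 [0.131 0.13  0.131 0.132 0.131]
 [0.128 0.127 0.127 0.128 0.128]
 [0.124 0.124 0.124 0.123 0.124]
 [0.12  0.12  0.119 0.12  0.12 ]
 [0.117 0.117 0.117 0.118 0.117]]
```

```bash
python3 - <<'E'
from h import *
from scipy.spatial.transform import Rotation as R
p=get_image("wrist");o=sensors.get_obs();t=o["tool_pos"];r=R.from_euler("xyz",o["tool_rot"])
z=p["z_map"];K=p["K"];T=p["world_from_camera"]
for v in range(232,320,4):
  row=[]
  for u in (310,318,326):
    a=(np.array([u,v])-[K[0,2],K[1,2]])/K[0,0];th=np.hypot(*a);d=np.array([*(np.tan(th)*a/th),1])*z[v,u]
    w=T[:3,:3]@d+T[:3,3];row.append(np.round(r.inv().apply(w-t)*1000,0))
  print(v,*row)
E
```

```text
232 [-49.  -8. 153.] [-49.   1. 154.] [-49.   9. 153.]
236 [-53.  -8. 153.] [-53.   1. 153.] [-54.   9. 154.]
240 [ 10.  -4. -11.] [ 10.   0. -11.] [ 10.   4. -11.]
244 [ 10.  -4. -15.] [ 10.   0. -17.] [ 10.   4. -16.]
248 [ 10.  -4. -21.] [ 10.   0. -21.] [ 10.   4. -21.]
252 [ 11.  -3. -26.] [ 10.   0. -25.] [ 11.   4. -26.]
256 [ 10.  -3. -29.] [ 10.   0. -29.] [ 10.   3. -30.]
260 [ 10.  -3. -33.] [ 11.   0. -34.] [ 10.   3. -34.]
264 [ 10.  -3. -36.] [ 10.   0. -37.] [ 10.   3. -37.]
268 [ 10.  -3. -41.] [ 10.   0. -40.] [ 10.   3. -41.]
272 [ 10.  -3. -44.] [ 10.   0. -44.] [ 10.   3. -44.]
276 [  9.  -3. -44.] [  9.   0. -44.] [ 11.   3. -48.]
280 [ 11.  -3. -52.] [  6.   0. -43.] [ 11.   3. -51.]
284 [ 11.  -3. -54.] [  6.   0. -45.] [ 11.   3. -54.]
288 [ 11.  -3. -57.] [  3.   0. -44.] [ 11.   3. -58.]
292 [ 11.  -3. -60.] [  1.   0. -44.] [ 11.   3. -60.]
296 [ 10.  -3. -60.] [ -1.   0. -44.] [ 11.   3. -62.]
300 [  7.  -3. -59.] [ -2.   0. -45.] [ 10.   3. -63.]
304 [  3.  -3. -55.] [ -5.   0. -44.] [  8.   3. -63.]
308 [  1.  -3. -55.] [ -6.   0. -44.] [  2.   3. -56.]
312 [ -1.  -3. -54.] [ -8.   0. -44.] [ -1.   3. -55.]
316 [ -4.  -3. -54.] [-11.   0. -44.] [ -2.   3. -56.]
```

Emit:
{"api": "apply_moves", "payload": {
  "moves": [
    [2,-1,0,0,0,0,0],
    [2,-1,40,0,0,0,0],
    [2,-1,85,0,0,0,0],
    [2,-1,110,0,0,0,0],
    [2,-1,110,0,0,0,0]
  ]
}}

```text
clock: 15.65
tool_pos: [0.4298, -0.069, 0.0411]
tool_rot: [-3.141, -0.001, 1.569]
force: [-0.1, 0.7, 1.0]
width: 0.0425
```

```bash
cat > tips.py <<'E'
from h import *
from scipy.spatial.transform import Rotation as R
import sys
p=get_image("wrist");o=sensors.get_obs();t=o["tool_pos"];r=R.from_euler("xyz",o["tool_rot"])
if len(sys.argv)>1: cv2.imwrite(sys.argv[1],p["image"])
z=p["z_map"];K=p["K"];T=p["world_from_camera"]
v,u=np.mgrid[:400,:640];a=np.stack([(u-K[0,2])/K[0,0],(v-K[1,2])/K[0,0]],-1);th=np.hypot(a[...,0],a[...,1])+1e-9
d=np.concatenate([a*(np.tan(th)/th)[...,None],np.ones((400,640,1))],-1)*z[...,None]
W=d@T[:3,:3].T+T[:3,3];L=r.inv().apply((W-t).reshape(-1,3)).reshape(400,640,3)*1000
I=p["image"].astype(int);grey=(I.max(2)-I.min(2)<25)&(I.mean(2)>90)&(I.mean(2)<200)
m=grey&(L[...,2]<15)&(L[...,2]>-60)&(abs(L[...,0])<16)&(th<1.3)
for s in (-1,1):
    q=L[m&(s*L[...,1]>0)]
    if len(q): print("side",s,len(q),"tip z (rel TCP)",np.round(np.percentile(q[:,2],[90,98,100]),1),"x",np.round(np.percentile(q[:,0],[2,98]),1),"y",np.round(np.percentile(q[:,1],[2,98]),1))
print("tcp",np.round(t,4),"w",o["width"])
E
python3 tips.py pics/w10.png; python3 go.py 0.4295 -0.0695 0.0
```

```text
side -1 431 tip z (rel TCP) [-16.6 -12.5  14.7] x [ 6.5 11.1] y [-29.3 -24.5]
side 1 431 tip z (rel TCP) [-16.5 -12.5  14.7] x [ 6.5 11.1] y [21.5 26.3]
tcp [ 0.4312 -0.0693  0.0432] w 0.042731029920898306
shift mm [-0.3 -1.8 43.2] turn [ 0.1  -0.03 -0.11] t 15.7 w 0.0427 q [-0.16  0.21 -0.53  0.84  0.    1.41] F [-0.3  0.2  0.6]
```

View pics/w10.png

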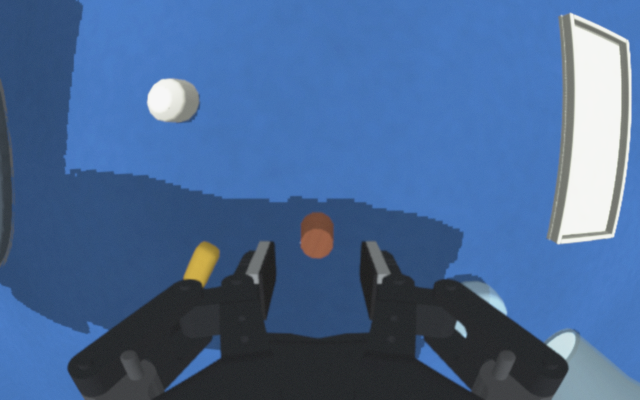

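The wrist depth map shows the fingertips about 10–12 mm behind the TCP, not 17 mm ahead as stated. That explains the miss: the stopper still stands at (317,240) and the pads closed above it. I'll go deeper, watching the force.

Emit:
{"api": "apply_moves", "payload": {
  "moves": [
    [0,-1,20,0,0,0,0],
    [0,-1,35,0,0,0,0],
    [0,-1,43,0,0,0,0],
    [0,-1,43,0,0,0,0]
  ]
}}

```text
clock: 16.1
tool_pos: [0.4321, -0.0696, 0.0015]
tool_rot: [3.136, 0.0, 1.569]
force: [-0.6, 0.7, 0.1]
width: 0.0428
```

```bash
python3 tips.py pics/w11.png; python3 go.py 0.4295 -0.0695 0.0
```

```text
side -1 500 tip z (rel TCP) [-14.2   2.    3. ] x [-13.  11.] y [-77.3 -11.5]
side 1 1356 tip z (rel TCP) [-0.5  1.9  3.4] x [-12.4  14.6] y [  7.5 265.7]
tcp [ 0.4324 -0.0696  0.0019] w 0.042492952874238044
shift mm [ 0.1 -2.9  1.9] turn [ 0.34  0.01 -0.11] t 16.15 w 0.0425 q [-0.16  0.26 -0.58  0.72  0.    1.41] F [-0.6 -1.3  0.6]
```

View pics/w11.png

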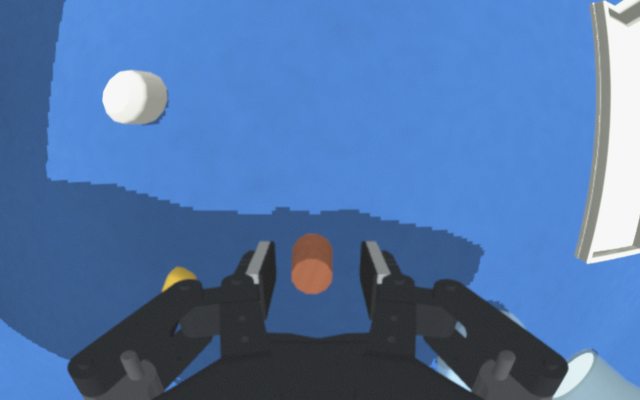

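The stopper now sits between the pads, with its top at (312,275). Closing.

Emit:
{"api": "apply_moves", "payload": {
  "moves": [
    [0,-2.5,1,0.3,0,0,0],
    [0,-2.5,1,0.3,0,0,-1],
    [0,-2.5,1,0.3,0,0,-1],
    [0,-2.5,1,0.3,0,0,-1],
    [0,-2.5,1,0.3,0,0,-1]
  ]
}}

```text
clock: 16.65
tool_pos: [0.4298, -0.0696, 0.0008]
tool_rot: [3.141, 0.0, 1.569]
force: [-2.6, 1.2, 11.9]
width: 0.018
```

Emit:
{"api": "apply_moves", "payload": {
  "moves": [
    [0,0,0,0,0,0,-1],
    [0,0,0,0,0,0,-1]
  ]
}}

```text
clock: 16.85
tool_pos: [0.4297, -0.0696, 0.0008]
tool_rot: [3.141, 0.0, 1.569]
force: [-3.8, -0.2, 11.6]
width: 0.0182
```

Emit:
{"api": "apply_moves", "payload": {
  "moves": [
    [0,0,-10,0,0,0,-1],
    [0,0,-50,0,0,0,-1],
    [0,0,-95,0,0,0,-1],
    [0,0,-130,0,0,0,-1],
    [0,0,-130,0,0,0,-1]
  ]
}}

```text
clock: 17.35
tool_pos: [0.4319, -0.07, 0.1351]
tool_rot: [3.134, 0.001, 1.569]
force: [0.5, 0.4, -1.0]
width: 0.0178
```

```bash
python3 tips.py pics/w12.png; python3 go.py 0.6565 -0.035 0.13
```

```text
side -1 465 tip z (rel TCP) [-17.8 -13.3  -2. ] x [-7.7 10.7] y [-15.7  -6.6]
side 1 472 tip z (rel TCP) [-17.8  -2.8  -1.2] x [ 4.8 10.9] y [ 4.  17.5]
tcp [ 0.4309 -0.0698  0.1328] w 0.018126919383657996
shift mm [ 35.2 225.5   3.8] turn [ 0.27  0.04 -0.1 ] t 17.4 w 0.0181 q [-0.16  0.12 -0.38  1.06 -0.    1.41] F [ 0.3  0.2 -1.5]
```

View pics/w12.png

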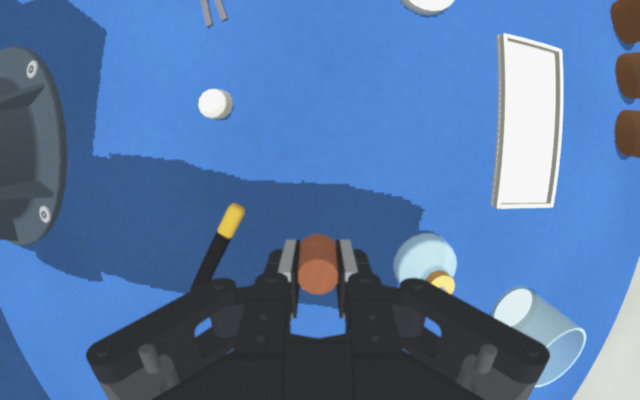

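Tube stopper b is held upright between the pads at (318,265). I'm carrying it to the long tray.

Emit:
{"api": "apply_moves", "payload": {
  "moves": [
    [20,40,0,0,0,0,-1],
    [26,85,0,0,0,0,-1],
    [30,130,0,0,0,0,-1],
    [34,175,0,0,0,0,-1],
    [35,215,2,0,0,0,-1]
  ]
}}

```text
clock: 17.9
tool_pos: [0.6458, -0.0344, 0.127]
tool_rot: [-3.141, -0.0, 1.569]
force: [0.8, 0.0, 0.4]
width: 0.018
```

Emit:
{"api": "apply_moves", "payload": {
  "moves": [
    [0,10,0,0,0,0,-1],
    [0,10,0,0,0,0,-1]
  ]
}}

```text
clock: 18.1
tool_pos: [0.6549, -0.0348, 0.1261]
tool_rot: [-3.139, -0.0, 1.569]
force: [-0.0, -0.5, 0.3]
width: 0.018
```

```bash
python3 tips.py pics/w13.png; python3 go.py 0.6565 -0.035 0.012
```

```text
side -1 331 tip z (rel TCP) [-14.1 -10.7   0.8] x [ 7.3 10.8] y [-14.7  -9.8]
side 1 340 tip z (rel TCP) [-13.4   0.2   1. ] x [ 7.3 10.8] y [ 6.1 16.1]
tcp [ 0.6539 -0.0349  0.1266] w 0.018170482110090064
shift mm [-1.000e-01  2.800e+00  1.146e+02] turn [-0.13 -0.01 -0.1 ] t 18.15 w 0.0182 q [-0.05  0.57  0.24  1.25 -0.    1.52] F [-0.4  0.1 -1. ]
```

View pics/w13.png

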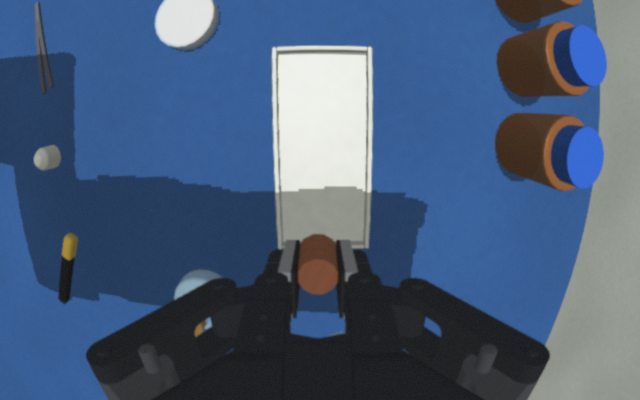

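Emit:
{"api": "apply_moves", "payload": {
  "moves": [
    [0,2,45,0,0,0,-1],
    [0,2,85,0,0,0,-1],
    [0,2,105,0,0,0,-1],
    [0,2,110,0,0,0,-1],
    [0,2,112,0,0,0,-1]
  ]
}}

```text
clock: 18.65
tool_pos: [0.6557, -0.035, 0.0164]
tool_rot: [-3.141, -0.0, 1.569]
force: [1.5, -0.5, 0.5]
width: 0.0181
```

Emit:
{"api": "apply_moves", "payload": {
  "moves": [
    [0,0,2,0,0,0,-1],
    [0,0,3,0,0,0,-1]
  ]
}}

```text
clock: 18.85
tool_pos: [0.6572, -0.035, 0.0144]
tool_rot: [3.14, 0.0, 1.569]
force: [0.1, 1.0, 0.1]
width: 0.0179
```

Emit:
{"api": "apply_moves", "payload": {
  "moves": [
    [0,0,1,0,0,0,-1],
    [0,0,2,0,0,0,-1]
  ]
}}

```text
clock: 19.05
tool_pos: [0.6568, -0.035, 0.0116]
tool_rot: [3.141, 0.0, 1.569]
force: [0.1, -0.4, -0.9]
width: 0.0178
```

Emit:
{"api": "apply_moves", "payload": {
  "moves": [
    [0,0,2,0,0,0,-1],
    [0,0,3,0,0,0,-1]
  ]
}}

```text
clock: 19.25
tool_pos: [0.6564, -0.035, 0.0079]
tool_rot: [-3.142, -0.0, 1.569]
force: [0.2, -0.8, 0.9]
width: 0.0184
```

Emit:
{"api": "apply_moves", "payload": {
  "moves": [
    [0,0,1,0,0,0,-1],
    [0,0,2,0,0,0,-1]
  ]
}}

```text
clock: 19.45
tool_pos: [0.6564, -0.035, 0.0059]
tool_rot: [-3.141, -0.0, 1.569]
force: [-0.4, -0.5, 0.2]
width: 0.0179
```

Emit:
{"api": "apply_moves", "payload": {
  "moves": [
    [0,0,1,0,0,0,-1],
    [0,0,1,0,0,0,-1]
  ]
}}

```text
clock: 19.65
tool_pos: [0.6564, -0.035, 0.005]
tool_rot: [-3.142, 0.0, 1.569]
force: [-0.8, 0.4, 0.2]
width: 0.0178
```

Emit:
{"api": "apply_moves", "payload": {
  "moves": [
    [0,0,1,0,0,0,-1],
    [0,0,1,0,0,0,-1]
  ]
}}

```text
clock: 19.85
tool_pos: [0.6565, -0.035, 0.0049]
tool_rot: [3.141, 0.0, 1.569]
force: [-4.5, 0.7, 11.0]
width: 0.0183
```

Emit:
{"api": "apply_moves", "payload": {
  "moves": [
    [0,0,0.5,0,0,0,-1],
    [0,0,0.5,0,0,0,-1]
  ]
}}

```text
clock: 20.05
tool_pos: [0.6566, -0.035, 0.0048]
tool_rot: [3.141, 0.0, 1.569]
force: [-7.1, 1.2, 18.2]
width: 0.0179
```

Contact at the expected height. Release to about 36 mm, then rise.

Emit:
{"api": "apply_moves", "payload": {
  "moves": [
    [0,0,-1,0,0,0,-0.15],
    [0,0,-1,0,0,0,-0.15],
    [0,0,-1,0,0,0,-0.15],
    [0,0,-1,0,0,0,-0.15]
  ]
}}

```text
clock: 20.45
tool_pos: [0.6564, -0.035, 0.0044]
tool_rot: [-3.141, -0.0, 1.569]
force: [-0.1, -0.6, -0.0]
width: 0.0367
```

Emit:
{"api": "apply_moves", "payload": {
  "moves": [
    [0,0,-20,0,0,0,-0.15],
    [0,0,-60,0,0,0,-0.15],
    [0,0,-105,0,0,0,-0.15],
    [0,0,-130,0,0,0,0],
    [0,0,-130,0,0,0,0]
  ]
}}

```text
clock: 20.95
tool_pos: [0.6585, -0.035, 0.1388]
tool_rot: [3.135, 0.0, 1.569]
force: [-0.4, -0.3, -0.1]
width: 0.0428
```

```bash
python3 tips.py pics/w14.png; python3 go.py 0.439 0.201 0.13
```

```text
side -1 336 tip z (rel TCP) [-21.1 -17.7 -15.8] x [ 6.2 10.7] y [-30.2 -22.5]
side 1 331 tip z (rel TCP) [-21.5 -17.7 -16. ] x [ 6.8 10.8] y [23.8 28. ]
tcp [ 0.6575 -0.035   0.1363] w 0.0425604447002951
shift mm [ 235.6 -219.     5.6] turn [ 0.19  0.01 -0.11] t 21.0 w 0.0426 q [-0.05  0.57  0.27  1.26 -0.    1.52] F [ 0.7 -1.  -0.9]
```

View pics/w14.png

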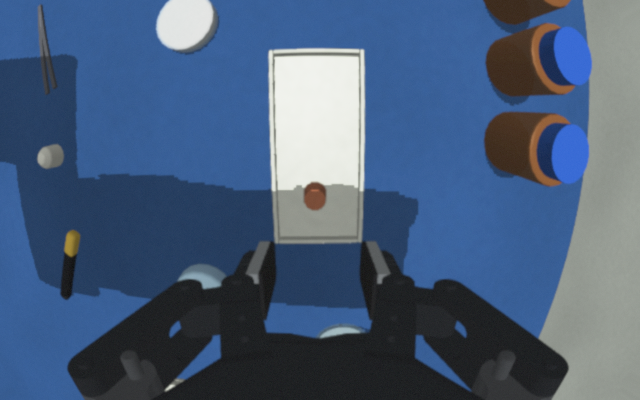

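Tube stopper b stands upright at (315,197), inside the long tray. Next is tube stopper a.

Emit:
{"api": "apply_moves", "payload": {
  "moves": [
    [33,-31,0,0,0,0,0],
    [66,-62,0,0,0,0,0],
    [99,-93,0,0,0,0,0],
    [132,-124,0,0,0,0,0],
    [165,-155,0,0,0,0,0]
  ]
}}

```text
clock: 21.5
tool_pos: [0.4996, 0.1311, 0.1332]
tool_rot: [-3.14, 0.0, 1.569]
force: [1.5, 0.5, -0.4]
width: 0.0426
```

Emit:
{"api": "apply_moves", "payload": {
  "moves": [
    [30,-30,0,0,0,0,0],
    [60,-60,10,0,0,0,0],
    [70,-64,30,0,0,0,0],
    [70,-64,30,0,0,0,0]
  ]
}}

```text
clock: 21.9
tool_pos: [0.4352, 0.2009, 0.1019]
tool_rot: [-3.138, 0.002, 1.572]
force: [0.0, -0.0, -0.2]
width: 0.0429
```

```bash
python3 tips.py pics/w15.png; python3 go.py 0.439 0.201 0.03; python3 - <<'E'
from h import *
p=get_image("wrist")
I=p["image"].astype(int);m=((I[...,2]>120)&(I[...,0]<120)&(I[...,1]<170)).astype(np.uint8)
n,l,s,c=cv2.connectedComponentsWithStats(m)
for i in range(1,n):
    if s[i,4]>60: print(s[i],np.round(c[i]),np.round(wray(p,c[i],.028),4))
E
```

```text
side -1 454 tip z (rel TCP) [-17.  -13.7 -11.1] x [ 6.5 11.4] y [-29.4 -24.2]
side 1 523 tip z (rel TCP) [-18.1 -13.9 -12. ] x [ 6.5 12.1] y [21.6 46.2]
tcp [0.4364 0.2003 0.1032] w 0.04294495032967823
shift mm [ 0.8  2.8 73.2] turn [-0.16  0.08 -0.01] t 21.95 w 0.0429 q [ 0.43  0.23 -0.32  1.02 -0.    2.  ] F [ 1.3 -0.6  0.8]
[308 188  25  32 648] [320. 204.] [0.4378 0.2041 0.028 ]
[612 318  28  44 304] [627. 338.] [ 0.9547 -0.0291  0.028 ]
```

View pics/w15.png

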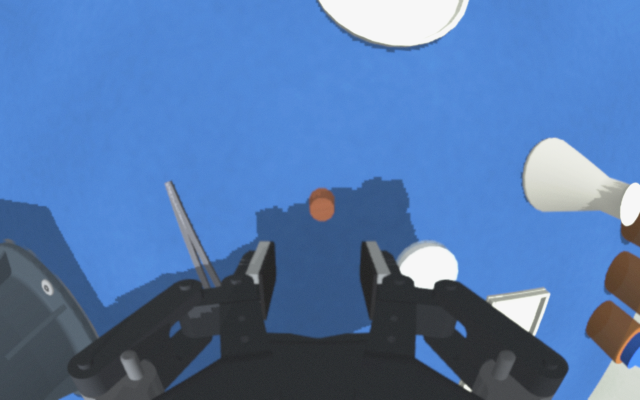

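```bash
python3 - <<'E'
from h import *
p=get_image("wrist")
for uv,h in [((168,183),.003),((200,245),.003),((215,285),.003),((321,210),.028)]: print(np.round(wray(p,uv,h),4))
E
```

```text
[0.3035 0.2157 0.003 ]
[0.3286 0.1567 0.003 ]
[0.3379 0.1144 0.003 ]
[0.44   0.1986 0.028 ]
```

Emit:
{"api": "apply_moves", "payload": {
  "moves": [
    [0,2,40,0,0,0,0],
    [0,2,73,0,0,0,0],
    [0,2,90,0,0,0,0],
    [0,2,90,0,0,0,0]
  ]
}}

```text
clock: 22.45
tool_pos: [0.4393, 0.199, 0.013]
tool_rot: [-3.139, 0.001, 1.567]
force: [0.7, -0.7, 0.7]
width: 0.0425
```

```bash
python3 tips.py pics/w16.png; python3 go.py 0.439 0.201 0.0
```

```text
side -1 932 tip z (rel TCP) [11.5 12.5 14.9] x [-14.9  14.3] y [-138.5  -10. ]
side 1 1197 tip z (rel TCP) [ 4.8 11.2 14.8] x [-3.4 14.6] y [  7.1 217.5]
tcp [0.4401 0.1996 0.0145] w 0.04286126922585039
shift mm [ 1.5 -1.1 14.5] turn [-0.07  0.04 -0.18] t 22.5 w 0.0429 q [ 0.43  0.33 -0.45  0.8  -0.    2.  ] F [-0.1 -0.3  1.3]
```

View pics/w16.png

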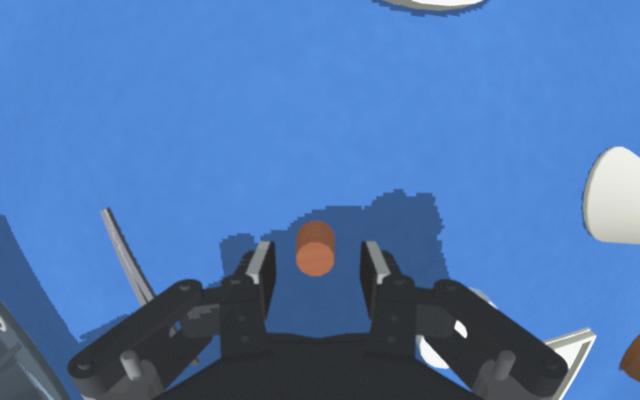

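The stopper is centred between the pads, with its top at (316,262). I'll go down and close.

Emit:
{"api": "apply_moves", "payload": {
  "moves": [
    [0,-0.5,10,0,0,0,0],
    [0,-0.5,14,0,0,0,0],
    [0,-0.5,14,0,0,0,0],
    [0,-0.5,14,0,0,0,-1],
    [0,-0.5,14,0,0,0,-1]
  ]
}}

```text
clock: 23.0
tool_pos: [0.4397, 0.2006, 0.0012]
tool_rot: [3.141, -0.0, 1.569]
force: [-4.3, -2.3, 13.3]
width: 0.0178
```

Emit:
{"api": "apply_moves", "payload": {
  "moves": [
    [0,0,0,0,0,0,-1],
    [0,0,0,0,0,0,-1],
    [0,0,0,0,0,0,-1],
    [0,0,0,0,0,0,-1]
  ]
}}

```text
clock: 23.4
tool_pos: [0.4397, 0.2006, 0.0012]
tool_rot: [3.141, -0.0, 1.569]
force: [-1.8, -0.6, 7.3]
width: 0.0179
```

Emit:
{"api": "apply_moves", "payload": {
  "moves": [
    [0,0,-10,0,0,0,-1],
    [0,0,-50,0,0,0,-1],
    [0,0,-95,0,0,0,-1],
    [0,0,-130,0,0,0,-1],
    [0,0,-130,0,0,0,-1]
  ]
}}

```text
clock: 23.9
tool_pos: [0.4418, 0.2016, 0.136]
tool_rot: [3.135, -0.003, 1.569]
force: [-0.1, 0.6, -0.5]
width: 0.0177
```

```bash
python3 tips.py pics/w17.png; python3 go.py 0.6565 0.035 0.13
```

```text
side -1 447 tip z (rel TCP) [-18.5 -14.   -2.4] x [ 6.2 11.2] y [-14.9  -9.7]
side 1 473 tip z (rel TCP) [-18.4 -13.3  -1.4] x [ 6.5 11.7] y [11.  36.3]
tcp [0.4409 0.2011 0.1335] w 0.01774460698353835
shift mm [-165.7  215.9    4.1] turn [ 0.26 -0.12 -0.1 ] t 23.95 w 0.0177 q [ 0.43  0.21 -0.27  1.09 -0.    2.  ] F [ 0.6 -0.8 -1.1]
```

View pics/w17.png

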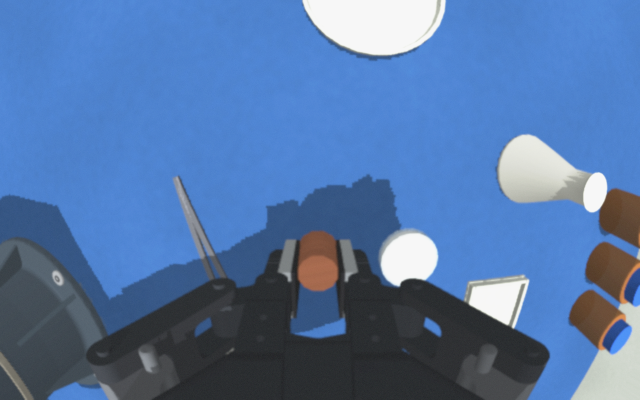

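Emit:
{"api": "apply_moves", "payload": {
  "moves": [
    [-35,34,0,0,0,0,-1],
    [-70,68,0,0,0,0,-1],
    [-105,105,0,0,0,0,-1],
    [-140,142,0,0,0,0,-1],
    [-160,182,0,0,0,0,-1]
  ]
}}

```text
clock: 24.45
tool_pos: [0.6215, 0.0374, 0.1299]
tool_rot: [-3.14, 0.0, 1.568]
force: [0.5, 1.1, 0.3]
width: 0.0179
```

Emit:
{"api": "apply_moves", "payload": {
  "moves": [
    [-5,32,0,0,0,0,-1],
    [-5,34,2,0,0,0,-1],
    [-5,34,2,0,0,0,-1]
  ]
}}

```text
clock: 24.75
tool_pos: [0.6546, 0.0349, 0.1269]
tool_rot: [-3.139, 0.0, 1.569]
force: [-0.4, 0.5, 0.3]
width: 0.0177
```

```bash
python3 tips.py pics/w18.png; python3 go.py 0.6565 0.035 0.01
```

```text
side -1 471 tip z (rel TCP) [-14.9 -10.8   0.6] x [-10.5  10.5] y [-16.1  -8.5]
side 1 477 tip z (rel TCP) [-14.3 -10.7   1.8] x [-10.4  10.5] y [ 9.3 19.6]
tcp [0.6541 0.0352 0.1275] w 0.017511594657657052
shift mm [ -0.2   2.7 117.5] turn [-0.12  0.   -0.1 ] t 24.8 w 0.0175 q [0.05 0.57 0.24 1.25 0.   1.63] F [-0.1 -0.2 -0.4]
```

View pics/w18.png

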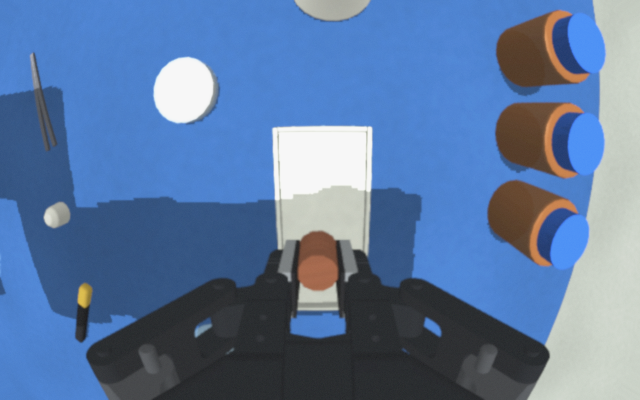

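The stopper is centred over the long tray. I'm lowering it, and contact should come near TCP z = 0.005.

Emit:
{"api": "apply_moves", "payload": {
  "moves": [
    [0,1.5,45,0,0,0,-1],
    [0,1.5,85,0,0,0,-1],
    [0,1.5,110,0,0,0,-1],
    [0,1.5,117,0,0,0,-1],
    [0,1.5,118,0,0,0,-1]
  ]
}}

```text
clock: 25.3
tool_pos: [0.6556, 0.0354, 0.0106]
tool_rot: [-3.14, 0.0, 1.57]
force: [0.7, -0.2, 0.5]
width: 0.018
```

Emit:
{"api": "apply_moves", "payload": {
  "moves": [
    [0,0,1,0,0,0,-1],
    [0,0,2,0,0,0,-1]
  ]
}}

```text
clock: 25.5
tool_pos: [0.6576, 0.0352, 0.0104]
tool_rot: [3.139, -0.0, 1.569]
force: [-0.2, -0.2, 0.0]
width: 0.0175
```

Emit:
{"api": "apply_moves", "payload": {
  "moves": [
    [0,0,1,0,0,0,-1],
    [0,0,2,0,0,0,-1]
  ]
}}

```text
clock: 25.7
tool_pos: [0.657, 0.035, 0.0072]
tool_rot: [3.141, -0.0, 1.569]
force: [-0.1, 0.4, 0.1]
width: 0.0182
```

Emit:
{"api": "apply_moves", "payload": {
  "moves": [
    [0,0,1,0,0,0,-1],
    [0,0,2,0,0,0,-1]
  ]
}}

```text
clock: 25.9
tool_pos: [0.6568, 0.035, 0.0052]
tool_rot: [3.141, -0.0, 1.569]
force: [-8.2, -0.8, 21.1]
width: 0.018
```

Emit:
{"api": "apply_moves", "payload": {
  "moves": [
    [0,0,1,0,0,0,-1],
    [0,0,1,0,0,0,-1]
  ]
}}

```text
clock: 26.1
tool_pos: [0.6568, 0.035, 0.0052]
tool_rot: [3.14, -0.0, 1.569]
force: [-8.7, -0.7, 22.8]
width: 0.0181
```

Emit:
{"api": "apply_moves", "payload": {
  "moves": [
    [0,0,-1,0,0,0,-0.15],
    [0,0,-1,0,0,0,-0.15],
    [0,0,-1,0,0,0,-0.15],
    [0,0,-1,0,0,0,-0.15]
  ]
}}

```text
clock: 26.5
tool_pos: [0.6565, 0.035, 0.0043]
tool_rot: [-3.141, 0.0, 1.569]
force: [0.5, 0.3, -1.3]
width: 0.0364
```

Emit:
{"api": "apply_moves", "payload": {
  "moves": [
    [0,0,-20,0,0,0,-0.15],
    [0,0,-60,0,0,0,-0.15],
    [0,0,-105,0,0,0,-0.15],
    [0,0,-130,0,0,0,0.9],
    [0,0,-130,0,0,0,0.9]
  ]
}}

```text
clock: 27.0
tool_pos: [0.6586, 0.0351, 0.1388]
tool_rot: [3.135, -0.0, 1.569]
force: [0.4, 0.0, -0.1]
width: 0.0642
```

```bash
python3 tips.py pics/w19.png; python3 go.py 0.536 0.1345 0.12
```

```text
side -1 467 tip z (rel TCP) [-25.  -21.1 -18.3] x [ 6.5 10.9] y [-38. -33.]
side 1 467 tip z (rel TCP) [-25.6 -21.5 -19.3] x [ 6.4 10.8] y [34.3 39.4]
tcp [0.6577 0.0351 0.1362] w 0.07120566899972956
shift mm [  99.2 -121.9   15.9] turn [ 0.18 -0.01 -0.11] t 27.05 w 0.0712 q [ 0.05  0.57  0.27  1.26 -0.    1.63] F [ 0.  -0.2 -0.7]
```

View pics/w19.png

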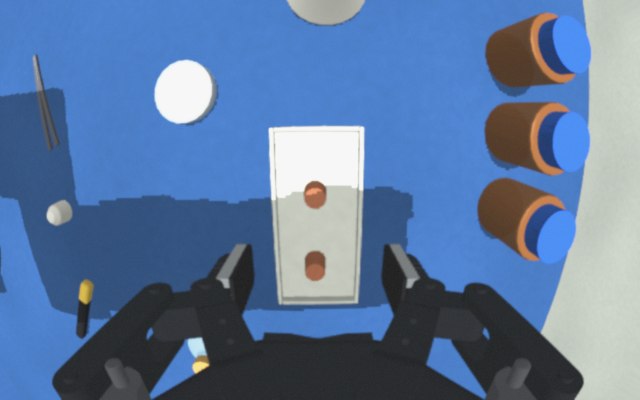

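Both tube stoppers stand upright in the long tray at (315,193) and (315,265). Next is the dish.

Emit:
{"api": "apply_moves", "payload": {
  "moves": [
    [30,-37,4,0,0,0,1],
    [60,-74,8,0,0,0,1],
    [90,-110,12,0,0,0,1],
    [99,-122,16,0,0,0,1],
    [99,-122,16,0,0,0,1]
  ]
}}

```text
clock: 27.55
tool_pos: [0.5323, 0.1353, 0.1172]
tool_rot: [-3.139, 0.0, 1.571]
force: [0.8, 0.6, 1.3]
width: 0.0855
```

```bash
python3 tips.py pics/w20.png; python3 go.py 0.536 0.1345 0.02; python3 - <<'E'
from h import *
p=get_image("wrist")
I=p["image"];m=((I.min(2)>170)).astype(np.uint8)
n,l,s,c=cv2.connectedComponentsWithStats(m)
for i in range(1,n):
    if s[i,4]>600: print(s[i],np.round(c[i],1),np.round(wray(p,c[i],.016),4))
E
```

```text
side -1 505 tip z (rel TCP) [-28.9 -25.4 -23.2] x [ 6.9 11.5] y [-51.  -45.8]
side 1 580 tip z (rel TCP) [-27.9 -24.2 -19.1] x [-10.5  11.7] y [41.  54.2]
tcp [0.5338 0.1346 0.1177] w 0.08477843758269078
shift mm [ 0.   2.4 97.7] turn [-0.08  0.03 -0.02] t 27.6 w 0.0848 q [ 0.25  0.36 -0.11  1.1  -0.    1.82] F [0.3 0.4 0.3]
[ 429   56   90   74 4005] [464.7  88.2] [0.6599 0.2339 0.016 ]
[ 521   63   39   54 1665] [540.   89.5] [0.7472 0.2449 0.016 ]
[ 284  165   71   69 3798] [318.6 199.3] [0.5345 0.1347 0.016 ]
[ 409  237   79   54 2084] [455.6 256.2] [0.6665 0.0785 0.016 ]
[ 579  273   61  127 4382] [617.6 351. ] [ 1.1037 -0.1601  0.016 ]
```

View pics/w20.png

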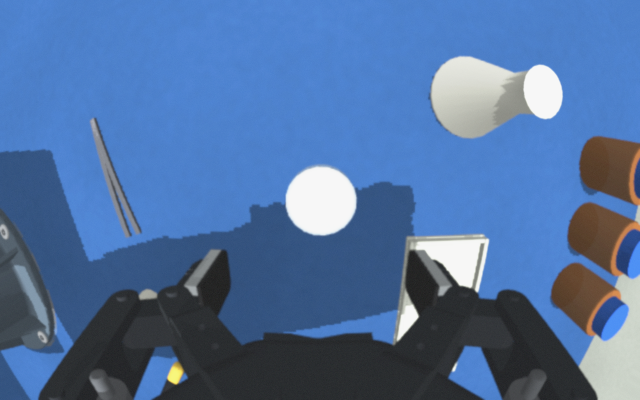

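Emit:
{"api": "apply_moves", "payload": {
  "moves": [
    [0,1,40,0,0,0,1],
    [0,1,80,0,0,0,1],
    [0,1,105,0,0,0,1],
    [0,1,118,0,0,0,0.85],
    [0,1,118,0,0,0,0.85]
  ]
}}

```text
clock: 28.15
tool_pos: [0.5353, 0.1334, -0.001]
tool_rot: [-3.139, 0.001, 1.568]
force: [-0.8, -0.3, 0.2]
width: 0.079
```

Emit:
{"api": "apply_moves", "payload": {
  "moves": [
    [0,0,0,0,0,0,0.75]
  ]
}}

```text
clock: 28.25
tool_pos: [0.5367, 0.134, 0.0014]
tool_rot: [3.141, -0.0, 1.568]
force: [0.3, 0.3, 0.3]
width: 0.0748
```

```bash
python3 tips.py pics/w21.png; python3 go.py 0.5345 0.1347 -0.013
```

```text
side -1 824 tip z (rel TCP) [-1.8 -0.3  2.9] x [-14.3  14.7] y [-218.7  -39.4]
side 1 461 tip z (rel TCP) [-25.2 -21.4   1.2] x [ 6.2 10.6] y [38.6 43.5]
tcp [0.537  0.1343 0.0019] w 0.07492058032924186
shift mm [ 0.4 -2.6 14.9] turn [ 0.11 -0.03 -0.13] t 28.3 w 0.0749 q [ 0.25  0.46 -0.27  0.83 -0.    1.82] F [ 0.5 -0.1 -0. ]
```

View pics/w21.png

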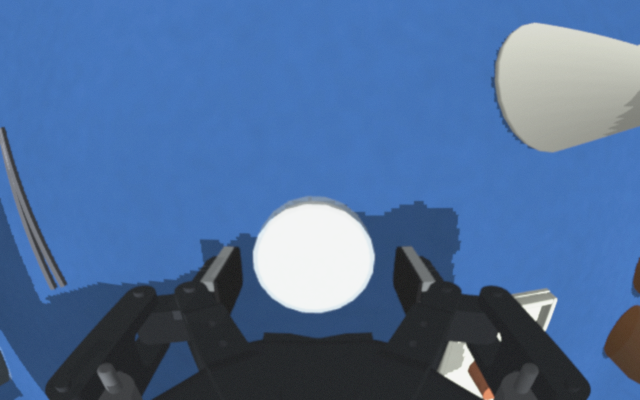

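The dish (313,255) sits between the open pads. I'll descend in small steps, checking force.

Emit:
{"api": "apply_moves", "payload": {
  "moves": [
    [0,-2.5,6,0,0,0,0.75],
    [0,-2.5,10,0,0,0,0.75],
    [0,-2.5,12,0,0,0,0.75],
    [0,-2.5,12,0,0,0,0.75]
  ]
}}

```text
clock: 28.7
tool_pos: [0.533, 0.1343, -0.0116]
tool_rot: [-3.141, 0.0, 1.569]
force: [0.3, 0.9, 0.2]
width: 0.0747
```

```bash
python3 tips.py pics/w22.png; python3 go.py 0.5345 0.1347 -0.013
```

```text
side -1 726 tip z (rel TCP) [-14.8 -14.3 -13.7] x [-14.2  14.4] y [-215.3  -39.5]
side 1 409 tip z (rel TCP) [-25.1 -21.4 -10.6] x [ 6.8 10.8] y [38.9 43.3]
tcp [ 0.5332  0.1343 -0.0114] w 0.07486596896652645
shift mm [0.4 1.3 1.6] turn [-0.01  0.   -0.1 ] t 28.75 w 0.0749 q [ 0.25  0.47 -0.3   0.8   0.    1.82] F [-0.3  0.1  0.3]
```

Emit:
{"api": "apply_moves", "payload": {
  "moves": [
    [0,1.5,1.5,0,0,0,0.75],
    [0,1.5,1.5,0,0,0,-1],
    [0,1.5,1.5,0,0,0,-1],
    [0,1.5,1.5,0,0,0,-1]
  ]
}}

```text
clock: 29.15
tool_pos: [0.5365, 0.1344, -0.0113]
tool_rot: [3.138, -0.0, 1.569]
force: [0.6, -2.5, 20.1]
width: 0.0582
```

Emit:
{"api": "apply_moves", "payload": {
  "moves": [
    [0,0,0,0,0,0,-1],
    [0,0,0,0,0,0,-1]
  ]
}}

```text
clock: 29.35
tool_pos: [0.5364, 0.1344, -0.0113]
tool_rot: [3.138, -0.0, 1.569]
force: [0.9, -2.0, 20.3]
width: 0.058
```

```bash
python3 tips.py pics/w23.png; python3 go.py 0.4925 0.397 0.11
```

```text
side -1 827 tip z (rel TCP) [-15.4 -14.8 -13.8] x [-14.4  14.4] y [-218.1  -27.6]
side 1 503 tip z (rel TCP) [-21.9 -18.1 -16.3] x [-6.6 11.5] y [26.6 35. ]
tcp [ 0.5365  0.1344 -0.0113] w 0.05816067655068137
shift mm [ 262.6  -44.1 -121.4] turn [ 0.2  -0.02 -0.11] t 29.4 w 0.0582 q [ 0.25  0.48 -0.29  0.8  -0.    1.82] F [ 0.4 -2.6 20.7]
```

View pics/w23.png

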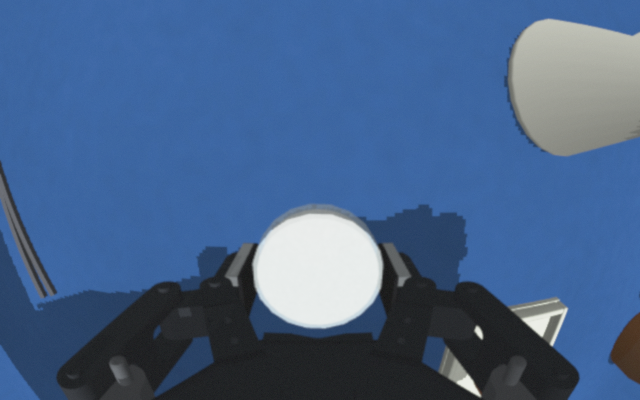

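The dish is gripped (58 mm reading), with its centre at (318,270). I'll lift it and carry it to the round tray.

Emit:
{"api": "apply_moves", "payload": {
  "moves": [
    [0,0,-10,0,0,0,-1],
    [0,0,-45,0,0,0,-1],
    [0,0,-85,0,0,0,-1],
    [0,0,-121,0,0,0,-1],
    [0,0,-121,0,0,0,-1]
  ]
}}

```text
clock: 29.9
tool_pos: [0.5373, 0.1349, 0.1131]
tool_rot: [3.135, -0.002, 1.569]
force: [0.7, -0.3, -0.9]
width: 0.0577
```

Emit:
{"api": "apply_moves", "payload": {
  "moves": [
    [45,-8,0,0,0,0,-1],
    [90,-16,0,0,0,0,-1],
    [135,-24,0,0,0,0,-1],
    [180,-32,0,0,0,0,-1],
    [225,-40,0,0,0,0,-1]
  ]
}}

```text
clock: 30.4
tool_pos: [0.4944, 0.361, 0.1078]
tool_rot: [-3.141, 0.0, 1.569]
force: [1.1, -0.0, -0.0]
width: 0.0583
```

Emit:
{"api": "apply_moves", "payload": {
  "moves": [
    [25,-4,0,0,0,0,-1],
    [36,-4,0,0,0,0,-1],
    [36,-4,0,0,0,0,-1]
  ]
}}

```text
clock: 30.7
tool_pos: [0.491, 0.396, 0.1075]
tool_rot: [-3.141, 0.0, 1.57]
force: [0.2, -0.4, 0.1]
width: 0.0579
```

```bash
python3 tips.py pics/w24.png; python3 go.py 0.4925 0.397 -0.001
```

```text
side -1 559 tip z (rel TCP) [-20.9 -17.1 -13.5] x [-5.2 14.6] y [-35.6 -26.4]
side 1 538 tip z (rel TCP) [-20.9 -15.7 -12.7] x [-5.6 14.7] y [25.5 34.5]
tcp [0.4913 0.3949 0.1076] w 0.05786549430306866
shift mm [  2.2   1.3 108.6] turn [-0.03  0.04 -0.09] t 30.75 w 0.0579 q [ 0.68  0.52  0.12  1.17 -0.    2.25] F [-0.5 -0.6  0.1]
```

View pics/w24.png

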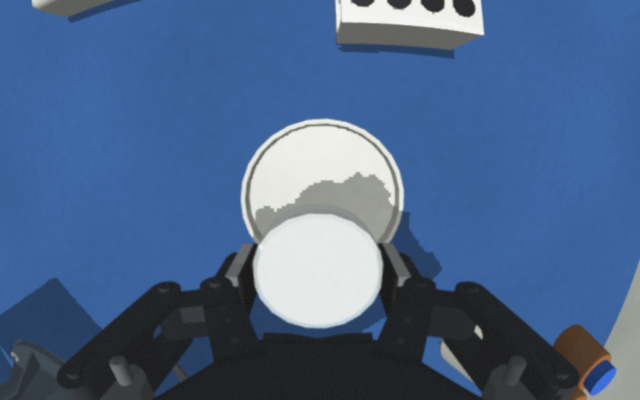

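```bash
python3 - <<'E'
from h import *
p=get_image("wrist")
l,r,t=[wray(p,u,.015) for u in ((241,198),(404,195),(322,119))]
print(np.round((l+r)/2,4),np.round(r-l,4),np.round(t,4),"centre y",t[1]-.068)
E
```

```text
[0.4955 0.3999 0.015 ] [0.1346 0.0025 0.    ] [0.4947 0.4617 0.015 ] centre y 0.3936692080031174
```

Emit:
{"api": "apply_moves", "payload": {
  "moves": [
    [2,1.5,40,0,0,0,-1],
    [2,1.5,80,0,0,0,-1],
    [2,1.5,100,0,0,0,-1],
    [2,1.5,106,0,0,0,-1],
    [2,1.5,107,0,0,0,-1]
  ]
}}

```text
clock: 31.3
tool_pos: [0.493, 0.3961, 0.0011]
tool_rot: [-3.141, 0.001, 1.568]
force: [0.6, 0.1, -0.2]
width: 0.0581
```

Emit:
{"api": "apply_moves", "payload": {
  "moves": [
    [0,0,1,0,0,0,-1],
    [0,0,2,0,0,0,-1]
  ]
}}

```text
clock: 31.5
tool_pos: [0.4937, 0.3977, 0.0006]
tool_rot: [3.14, -0.001, 1.569]
force: [0.2, -0.3, -0.7]
width: 0.0585
```

Emit:
{"api": "apply_moves", "payload": {
  "moves": [
    [0,0,1,0,0,0,-1],
    [0,0,2,0,0,0,-1],
    [0,0,3,0,0,0,-1]
  ]
}}

```text
clock: 31.8
tool_pos: [0.4928, 0.3974, -0.0038]
tool_rot: [3.141, -0.0, 1.569]
force: [-0.0, 0.1, -0.2]
width: 0.0581
```

Emit:
{"api": "apply_moves", "payload": {
  "moves": [
    [0,0,1,0,0,0,-1],
    [0,0,2,0,0,0,-1],
    [0,0,2,0,0,0,-1]
  ]
}}

```text
clock: 32.1
tool_pos: [0.4927, 0.3973, -0.0061]
tool_rot: [-3.141, 0.0, 1.569]
force: [0.0, 0.5, -0.2]
width: 0.0579
```

Emit:
{"api": "apply_moves", "payload": {
  "moves": [
    [0,0,1,0,0,0,-1],
    [0,0,1,0,0,0,-1]
  ]
}}

```text
clock: 32.3
tool_pos: [0.4927, 0.3973, -0.0071]
tool_rot: [-3.141, 0.0, 1.569]
force: [0.0, -0.5, -0.5]
width: 0.0578
```

Emit:
{"api": "apply_moves", "payload": {
  "moves": [
    [0,0,0.7,0,0,0,-1],
    [0,0,0.7,0,0,0,-1]
  ]
}}

```text
clock: 32.5
tool_pos: [0.4928, 0.3973, -0.0072]
tool_rot: [3.141, -0.0, 1.569]
force: [-2.3, -1.3, 6.8]
width: 0.0578
```

Emit:
{"api": "apply_moves", "payload": {
  "moves": [
    [0,0,0.7,0,0,0,-1],
    [0,0,0.7,0,0,0,-1]
  ]
}}

```text
clock: 32.7
tool_pos: [0.4928, 0.3974, -0.0073]
tool_rot: [3.141, -0.0, 1.569]
force: [-5.0, -4.7, 16.6]
width: 0.0581
```

Contact with the tray floor. Releasing and rising.

Emit:
{"api": "apply_moves", "payload": {
  "moves": [
    [0,0,-1,0,0,0,0.65],
    [0,0,-1,0,0,0,0.65],
    [0,0,-1,0,0,0,0.65],
    [0,0,-1,0,0,0,0.65]
  ]
}}

```text
clock: 33.1
tool_pos: [0.4927, 0.3973, -0.0075]
tool_rot: [-3.141, 0.0, 1.569]
force: [-1.1, 0.1, 0.3]
width: 0.0709
```

Emit:
{"api": "apply_moves", "payload": {
  "moves": [
    [0,0,-15,0,0,0,0.65],
    [0,0,-50,0,0,0,0.65],
    [0,0,-95,0,0,0,0.65],
    [0,0,-140,0,0,0,0.65],
    [0,0,-160,0,0,0,0.65]
  ]
}}

```text
clock: 33.6
tool_pos: [0.4938, 0.3982, 0.1571]
tool_rot: [3.138, -0.003, 1.569]
force: [0.5, 0.4, -0.3]
width: 0.0708
```

```bash
python3 tips.py pics/w25.png; python3 go.py 0.25 0.42 0.22 90
```

```text
side -1 415 tip z (rel TCP) [-22.9 -18.8 -16.8] x [ 6.4 10.3] y [-42.2 -37.6]
side 1 396 tip z (rel TCP) [-22.5 -19.2 -17.6] x [ 6.5 10.4] y [36.6 41. ]
tcp [0.4944 0.3986 0.1588] w 0.07068288696624368
shift mm [  21.2 -244.1  -62.4] turn [ 0.31 -0.25 -0.11] t 33.65 w 0.0707 q [ 0.68  0.51  0.22  1.28 -0.    2.25] F [-0.1  0.   3. ]
```

View pics/w25.png

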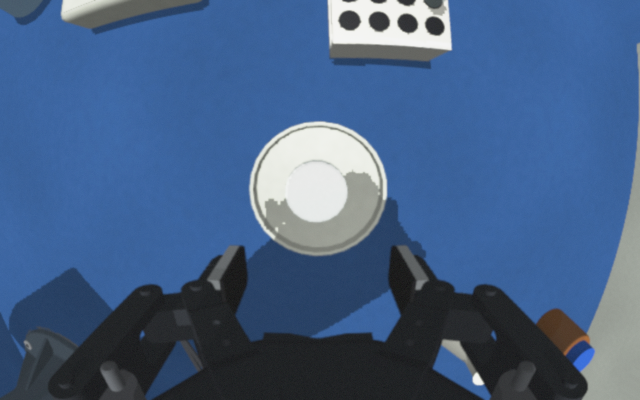

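The dish lies flat in the middle of the round tray at (316,190). I'll pull the arm back and make the final check with the fixed cameras.

Emit:
{"api": "apply_moves", "payload": {
  "moves": [
    [4,-45,-25,0,0,0,0.65],
    [8,-90,-50,0,0,0,0.65],
    [12,-135,-60,0,0,0,0.65],
    [16,-180,-60,0,0,0,0.65],
    [20,-220,-60,0,0,0,0.65]
  ]
}}

```text
clock: 34.15
tool_pos: [0.2709, 0.4176, 0.2128]
tool_rot: [3.141, -0.001, 1.569]
force: [-0.3, 0.3, 0.7]
width: 0.0704
```

Emit:
{"api": "apply_moves", "payload": {
  "moves": [
    [0,0,0,0,0,0,0.65],
    [0,0,0,0,0,0,0.65],
    [0,0,0,0,0,0,0.65]
  ]
}}

```text
clock: 34.45
tool_pos: [0.2735, 0.4177, 0.2125]
tool_rot: [3.141, 0.0, 1.569]
force: [-0.6, 0.5, -0.1]
width: 0.0705
```

```bash
python3 - <<'E'
from h import *
o=sensors.get_obs();print(o["clock"],o["tool_pos"],o["qvel"])
for n in ("top","scene"):
    p=get_image(n);cv2.imwrite(f"pics/{n}9.png",p["image"]);W=world(p)
    for k,c,r in [("fa",(.492,-.346),.03),("fb",(.493,-.411),.03),("tb",(.6565,-.035),.025),("ta",(.6565,.035),.025),("dish",(.493,.397),.04),("burner",(.54,-.138),.05),("flask",(.668,.23),.05)]:
        m=(abs(W[...,0]-c[0])<r)&(abs(W[...,1]-c[1])<r)&(W[...,2]>.010)
        s=W[m];zt=np.percentile(s[:,2],97);t=s[s[:,2]>zt-.004];print(n,k,len(s),round(zt,4),np.round((t.min(0)+t.max(0))/2,3),np.round(t.max(0)-t.min(0),3))
E
```

```text
34.45 [0.2734615  0.4177369  0.21246564] [-0.01226528  0.00743468  0.00537407  0.00125336  0.00046009  0.00101593]
top fa 237 0.0477 [ 0.492 -0.35   0.047] [0.031 0.031 0.006]
top fb 250 0.0473 [ 0.49  -0.412  0.046] [0.03  0.031 0.005]
top tb 69 0.0357 [ 0.656 -0.037  0.034] [0.016 0.015 0.005]
top ta 66 0.0353 [0.655 0.034 0.034] [0.016 0.015 0.006]
top dish 503 0.0238 [0.493 0.394 0.023] [0.056 0.058 0.006]
top burner 542 0.0706 [ 0.538 -0.14   0.075] [0.023 0.024 0.016]
top flask 737 0.1145 [0.667 0.227 0.114] [0.03  0.031 0.007]
scene fa 220 0.0454 [ 0.495 -0.344  0.044] [0.031 0.03  0.005]
scene fb 234 0.045 [ 0.493 -0.407  0.044] [0.03  0.034 0.007]
scene tb 97 0.0336 [ 0.659 -0.032  0.032] [0.018 0.018 0.004]
scene ta 99 0.0343 [0.659 0.039 0.033] [0.018 0.018 0.004]
scene dish 554 0.022 [0.496 0.399 0.021] [0.059 0.059 0.006]
scene burner 551 0.0681 [ 0.541 -0.135  0.073] [0.026 0.025 0.017]
scene flask 1142 0.1122 [0.669 0.232 0.112] [0.034 0.031 0.007]
```

View pics/top9.png

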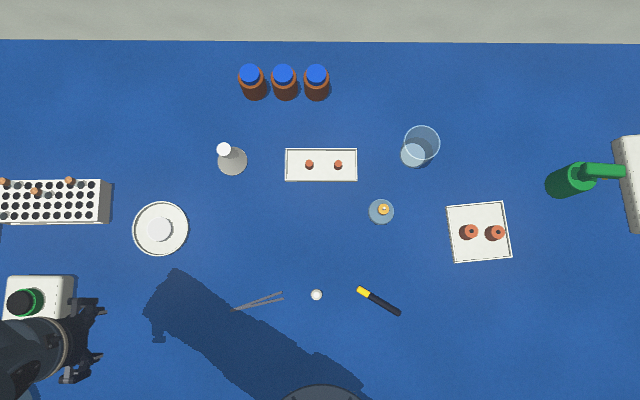

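View pics/scene9.png

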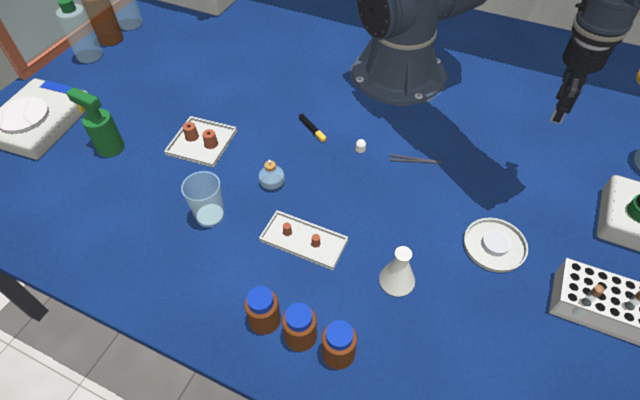

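All five stand in their trays: stoppers at (469,232) and (497,233) in the top view, tube stoppers at (309,165) and (338,165), dish at (160,229). The burner and flask haven't moved. Handing in.

```bash
python3 -c "
from workcell import workorder
print(workorder.hand_in())"
```

```text
the job is handed in; nothing more can be done
None
```

The bench is cleared and the job was handed in at about 34.5 s on the robot's clock. Both flask stoppers are in the square tray, both tube stoppers in the long tray, and the dish in the round tray. I placed them in that order.

**Last checks:** After the arm was pulled back, both fixed cameras showed all five things upright and flat inside their trays. Each top stands about 4 mm higher than it did on the bench, which matches the tray floors. The burner and flask read within 1 mm of where they began.

**What disagreed or failed:**
- **Fingertip position:** The wrist depth map put the fingertips 10–20 mm behind the TCP, depending on the opening, not 17 mm ahead as stated. The first try at one tube stopper therefore closed on air above it without moving it. The two flask stoppers had already been gripped near their tops, but they were set down upright.
- **Camera offset:** The two fixed cameras differ by about 3 mm in x and 5 mm in y, so I relied on their average and on wrist views.

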